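# Set up the brazing hearth: firebrick windbreak and candlestick stems

### The arm

A 6-joint arm with a two-finger parallel gripper is mounted at the origin on the work surface. World frame = base frame: x ahead of the robot, y to its left, z up, the work surface at z = 0. Lengths are in mm, angles in rad, forces in N, time in s.
With the tool pointing down it reaches from about 325 to 900 mm from the base axis. Payload 6.1 kg.
Tool frame: the origin (TCP) lies midway between the tips of the shut fingers; the grasp point (between the pads) lies behind it (manip.grip_depth is the z of the grasp point in the tool frame, in mm); z points along the fingers, y is the line along which they close (so a half turn about z gives the same grasp; the last joint's range is limited). The gripper opens to 87 mm and grips with 3 to 60 N. Pads are 19 mm wide; open, the fingers measure 117 mm over their backs; the gripper's body (75 mm by 190 mm) begins 51 mm behind the grasp point.
Start: joints at [1.208, 0.22, 1.526, -0, 1.395, -0.126], TCP at [146.62, 607.551, 222.538] pointing down, gripper open.
Joint ranges: [-2.98, 2.98], [-0.91, 2.08], [0.09, 2.57], [-1.24, 4.39], [0.2, 2.65], [-2.68, 2.68]. Speed limits (rad/s): [2.57, 2.57, 3.01, 3.14, 3.14, 3.14].

### API

Orientations are given as [roll, pitch, yaw] about the fixed x, y, z axes, in that order (R = Rz(yaw) Ry(pitch) Rx(roll)).
In Python, from cell import manip gives the robot as it stands.
- The arm moves only by the tool apply_moves, never from a script. Its argument "moves" is a list of rows, each a list of 7 numbers: the shift along the tool's x, y, z as a fraction of full scale, then the turn, a rotation vector about the tool's x, y, z as a fraction of full scale, then the closure, from -1 (fully open) to 1 (shut), so that 0 is half open. In form: [[x, y, z, rx, ry, rz, jaw], ...]. A call has 1 to 10 rows; each row is the pose to reach, as a shift and turn from the pose commanded when the call began, along the tool's axes at that moment, turning the shorter way round; what a row does not reach only later rows make up. Full scale, the value 1, is 100 cm for a shift and pi rad for a turn. A row lasts 1/8 s, in which the tool goes at most 62.5 mm and 10.7 degrees, less where a joint would pass 70% of its speed; a pose out of reach is approached as far as the arm can. A call with a number of a shift or a turn outside -1 to 1 is refused whole. A call with a gripper value outside its range is refused whole. The fingers move at their own pace and stop on an object; "newtons" is the grip in N (left out, the last holds). Time passes only in rows, so rows that repeat a pose let the fingers close. It gives the time, the measured TCP pose, the force, the opening and the grip force at its end, in the units of the state.
- manip.state(): the state, without advancing time (a new reading comes with each control period).
- manip.read_camera(name): name is "scene" or "top" or "wrist"; returns a dict with "frame" (400x640x3 uint8, red, green, blue), "K" (3x3 intrinsics, pixels), "rvec" (rotation vector, rad) and "tvec" (3), from world to camera coordinates, as OpenCV has them. Camera axes: x right, y down, z forward; pixel columns grow to the right and rows downward; lengths in mm; the calibration is good to about 2 mm. A picture is of the moment at which its call begins. There is no depth.
- manip.sign_off(): hands the job in; it is judged then, once.
The state is a dict: "time_s": time; "joint_positions": joint angles; "joint_velocities": joint speeds; "tau": joint torques, N m; "ee_pos": TCP position; "tcp_rot": TCP orientation; "contact_force": force on the tool from outside, world axes, zero at the start; "torque": the same for the moment, N m; "gripper_width": finger opening in mm; "grasp_force": force on a finger pad.
Only numpy, scipy, OpenCV 4.12 (cv2) and the standard library are available. Lean on these libraries where they do the work, as an engineer would, in place of code of your own. Each camera call takes 0.05 s, during which the arm holds its last target. There are 200 camera calls.

### The job

Get the brazing hearth ready. First lay all the loose firebricks flat on the first course of the windbreak in running bond, faces in line: a brick centred over each of its two joints, and a third, if there is one, on top over the joint of those two. Then tip up every lying candlestick stem on the edge of its foot (do not hoist it lying) and stand each upright on the jig plate in a bay of its own, centred between the stops and on the plate's width, foot square to them, leaving the other things on the bench where they are.

Things in the scene. Friction and masses are not known exactly. Their poses are not given: they have to be found in the camera images.
- stem1: metal candlestick stem, 160 mm long, 400 g, lying at first (absent: None). Foot 52 x 52 x 14 mm, shaft 20 mm dia., round collar 52 mm dia. at 64 to 76 mm, ball-shaped candle socket 32 mm dia. centred at 142 mm. Lies on foot and collar, axis 26 mm up; stands on its foot (weighted: centre of mass 21 mm up). Origin on the axis 80 mm from the foot's underside; x from foot to socket; y, z square to the foot
- stem2: metal candlestick stem, 160 mm long, 400 g, lying at first (absent: None). Foot 52 x 52 x 14 mm, shaft 20 mm dia., round collar 52 mm dia. at 64 to 76 mm, ball-shaped candle socket 32 mm dia. centred at 142 mm. Lies on foot and collar, axis 26 mm up; stands on its foot (weighted: centre of mass 21 mm up). Origin on the axis 80 mm from the foot's underside; x from foot to socket; y, z square to the foot
- stem3: metal candlestick stem, 160 mm long, 400 g, lying at first (absent: None). Foot 52 x 52 x 14 mm, shaft 20 mm dia., round collar 52 mm dia. at 64 to 76 mm, ball-shaped candle socket 32 mm dia. centred at 142 mm. Lies on foot and collar, axis 26 mm up; stands on its foot (weighted: centre of mass 21 mm up). Origin on the axis 80 mm from the foot's underside; x from foot to socket; y, z square to the foot
- brick1: a pale loose firebrick, 100 x 50 x 40 mm (x, y, z), about 140 g, lying flat at the start (their number varies; absent ones read None). Origin at the centre of its underside; x along its length, z up.
- brick2: a pale loose firebrick, 100 x 50 x 40 mm (x, y, z), about 140 g, lying flat at the start (their number varies; absent ones read None). Origin at the centre of its underside; x along its length, z up.
- brick3: a pale loose firebrick, 100 x 50 x 40 mm (x, y, z), about 140 g, lying flat at the start (their number varies; absent ones read None). Origin at the centre of its underside; x along its length, z up.
- first_course: the first course of the windbreak: three bricks of the same kind bedded end to end in a row, with 6 mm open joints, fixed; 50 mm thick, 312 mm long, top 40 mm above the bench. Origin at bench height under the middle brick's centre; y along the row, x across it (away from the robot), z up.
- seat_left (a point): on top of the first course, above the joint between its middle and left (+y) bricks, 53 mm from the middle; where the underside centre of a second-course brick belongs. Axes as first_course. Two bricks centred on the two seats leave a 6 mm joint between them.
- seat_right (a point): the same above the joint between the middle and right (-y) bricks.
- crown (a point): 80 mm above the bench over the middle of the first course: where the underside centre of the one third-course brick belongs, on the joint of the two second-course bricks. Axes as first_course.
- jig_plate: fixed steel jig plate, 90 x 258 x 8 mm (x, y, z), in front of the windbreak on the robot's side, with four steel stop bars (60 mm long in x, 10 mm wide, standing 12 mm above the plate, 78 mm apart centre to centre in y), making three bays 68 mm wide. Origin at the centre of its underside; y along the row of bays.
- bay1 (a point): centre of the right (-y) bay on the plate's upper face (8 mm above the bench), midway between its two stops. Axes as jig_plate.
- bay2 (a point): centre of the middle bay on the plate's upper face (8 mm above the bench), midway between its two stops. Axes as jig_plate.
- bay3 (a point): centre of the left (+y) bay on the plate's upper face (8 mm above the bench), midway between its two stops. Axes as jig_plate.
- rule: bystander, to be left where it is: short steel rule 150 x 20 x 3 mm. Origin at its underside.
- pencil: bystander, to be left where it is: square pencil 170 mm long, 8 mm thick. Origin at its underside.
- hammer: bystander, to be left where it is: hand hammer. Origin at its underside.
- dish: bystander, to be left where it is: shallow silver dish, 120 mm across, 30 mm high. Origin at its underside.
- pliers: bystander, to be left where it is: steel pliers lying flat, about 120 mm long, 10 mm high. Origin at its underside.
- steel_block: bystander, to be left where it is: steel bench block 60 x 60 x 25 mm. Origin at its underside.
There are look-alikes about, which are no part of the job. Leave any black or orange look-alike of the brick1 alone.

How it is judged:
By the outcome, as a careful person would: the job done as asked, in the order asked, and still so for the second after the job is handed in, with the robot touching nothing.
Of stem1, stem2, stem3 only 2 to 3 are there at a start; the rules pass over those that are not, and their reading is None.
Of brick1, brick2, brick3 only 2 to 3 are there at a start; the rules pass over those that are not, and their reading is None.
At some moment in a run one of stem1, stem2, stem3 may be knocked a few centimetres aside while the robot is not near it.
Once in a run the grip may slacken for a moment while it holds something.
It also fails if it takes over 210 s, if anything falls off the work surface, if the arm or the gripper's body presses on something with over 40 N, if the wrist force passes 120 N, or if a joint passes its speed limit or range.

## Working session

There is one attempt and no reset: what is moved stays moved. The work goes in short steps, Python scripts to look and compute and a tool call to move; the robot and the scene stay as the last step left them, time stands still between calls to the robot, and variables do not carry over. Pictures are saved under pics/ and viewed, at most 14 in all, crops included, and the job is handed in when it is done.

Besides the shell and the picture viewer there is one more tool, called after ">>>" as name(argument=value, ...) on one line, values as JSON. apply_moves: Moves the arm, as the interface text tells. Its arguments: {"type":"object","properties":{"moves":{"type":"array","items":{"type":"array","items":{"type":"number","minimum":-1,"maximum":1}}},"newtons":{"type":"number"}},"required":["moves"]}

```bash
ls; mkdir -p pics; python3 - <<'E'
from cell import manip
import cv2
print(manip.state(), manip.grip_depth)
for n in ("scene","top"):
    c=manip.read_camera(n); cv2.imwrite(f"pics/{n}0.png",c["frame"][:,:,::-1]); print(n,c["K"].tolist(),c["rvec"],c["tvec"])
E
```

```text
pics
{'time_s': 0.0, 'joint_positions': array([ 1.20788200e+00,  2.21235557e-01,  1.52763616e+00, -4.96838114e-06,
        1.39471584e+00, -1.26110063e-01]), 'joint_velocities': array([-7.02836721e-04,  6.46942040e-04, -1.76779147e-05, -1.72836654e-03,
       -6.54758779e-04, -7.71368549e-05]), 'tau': array([ 2.85116739e-04, -4.94607139e+01, -3.87383044e+01,  7.01666228e-02,
        5.72202250e-02, -1.47708206e-04]), 'ee_pos': array([146.40573201, 606.9519709 , 221.41817471]), 'tcp_rot': array([-3.13961297e+00, -2.46060980e-04,  2.90478902e+00]), 'contact_force': array([-0.3759139 , -0.10557082,  0.17629227]), 'torque': array([0.05710206, 0.00796702, 0.01247912]), 'grasp_force': 0.0, 'gripper_width': 86.72940735703676} -18.700000000000003
scene [[493.1003871838574, 0.0, 314.5783141624379], [0.0, 493.1003871838574, 194.51775317848293], [0.0, 0.0, 1.0]] [ 2.12543374  1.50639273 -0.47469007] [ -67.34332559 -363.54803958 1980.75785716]
top [[486.9227025680795, 0.0, 322.63664320381696], [0.0, 486.9227025680795, 199.82365697561806], [0.0, 0.0, 1.0]] [ 2.12738693 -2.18253346  0.12299361] [ -62.55391479  485.07578336 1322.58111216]
```

View pics/top0.png

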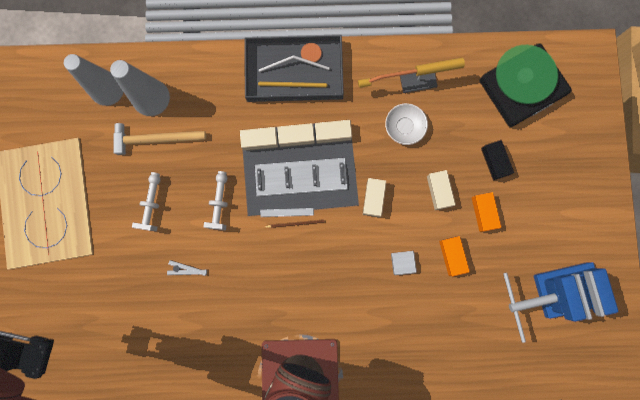

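View pics/scene0.png

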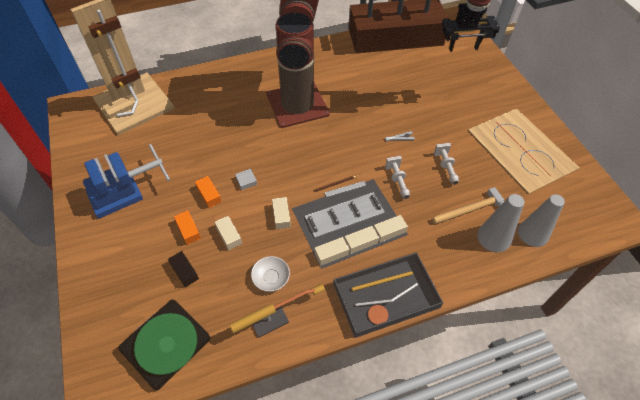

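Two cream bricks (top view (375,197) and (441,190)) fit "pale loose firebrick". The orange ones (487,212), (455,256) and the black one (498,160) are look-alikes. Two stems lie at (150,201) and (218,200), feet towards the bottom. The first course is at (296,135) and the jig plate at (301,177).

```bash
cat > h.py <<'E'
import numpy as np, cv2
from cell import manip
from scipy.spatial.transform import Rotation as R
def cam(n,save=None):
    c=manip.read_camera(n); c["R"]=cv2.Rodrigues(np.array(c["rvec"],float))[0]; c["t"]=np.array(c["tvec"],float).ravel()
    if save: cv2.imwrite(f"pics/{save}.png",c["frame"][:,:,::-1])
    return c
def p2w(c,uv,z):
    uv=np.atleast_2d(np.array(uv,float)); d=np.c_[uv,np.ones(len(uv))]@np.linalg.inv(c["K"]).T@c["R"]
    o=-c["R"].T@c["t"]; s=(z-o[2])/d[:,2]; return (o+d*s[:,None])
def w2p(c,P):
    q=np.atleast_2d(P)@c["R"].T+c["t"]; q=q@np.array(c["K"]).T; return q[:,:2]/q[:,2:]
def blobs(c,lo,hi,amin=60,amax=1e9):
    h=cv2.cvtColor(c["frame"],cv2.COLOR_RGB2HSV); m=cv2.inRange(h,np.array(lo),np.array(hi))
    m=cv2.morphologyEx(m,cv2.MORPH_OPEN,np.ones((3,3)))
    return [k for k in cv2.findContours(m,cv2.RETR_EXTERNAL,cv2.CHAIN_APPROX_NONE)[0] if amin<cv2.contourArea(k)<amax]
def rect(c,k,z):
    """min-area rectangle of contour on plane z: centre, long, short, angle of the long side (deg)"""
    p=p2w(c,k.reshape(-1,2)+0.0,z)[:,:2].astype(np.float32); (x,y),(w,h),a=cv2.minAreaRect(p)
    if w<h: w,h,a=h,w,a+90
    return [round(float(v),1) for v in (x,y,w,h,(a+90)%180-90)]
def go(xyz,yaw=None,rpy=None):
    """row numbers for a target TCP pose (tool down unless rpy given)"""
    s=manip.state(); T=R.from_euler("xyz",s["tcp_rot"])
    G=T if (yaw is None and rpy is None) else R.from_euler("xyz",rpy if rpy is not None else [np.pi,0,yaw])
    d=T.inv().apply(np.array(xyz)-s["ee_pos"])/1000; r=(T.inv()*G).as_rotvec()/np.pi
    print("row",[round(float(v),4) for v in (*d,*r)])
E
python3 - <<'E'
from h import *
c=cam("top"); h=cv2.cvtColor(c["frame"],cv2.COLOR_RGB2HSV)
print("cam",-c["R"].T@c["t"])
for u,v in [(375,195),(441,188),(296,135),(382,212),(264,131),(330,177)]: print(u,v,h[v,u])
for k in blobs(c,(10,10,200),(40,90,255)): print("cream",k.reshape(-1,2).mean(0),rect(c,k,40))
for n,u in dict(s1foot=(146,228),s1col=(150,203),s1soc=(154,178),s2foot=(214,228),s2col=(219,202),s2soc=(221,176)).items(): print(n,p2w(c,u,26)[0][:2])
w=cam("wrist","w0"); print("wrist cam in world",-w["R"].T@w["t"],"axes",w["R"][2], w["R"][0])
s=manip.state();T=R.from_euler("xyz",s["tcp_rot"]); print("cam in tool",T.inv().apply(-w["R"].T@w["t"]-s["ee_pos"]))
c2=c["frame"][90:260,90:510,::-1]; cv2.imwrite("pics/crop0.png",cv2.resize(c2,(800,324),interpolation=cv2.INTER_CUBIC))
E
```

```text
cam [ 319.27125601  -83.05282055 1370.98519328]
375 195 [ 21  45 234]
441 188 [ 21  45 231]
296 135 [ 21  45 234]
382 212 [ 16 102 112]
264 131 [ 21  48 234]
330 177 [114   7 194]
cream [374.1980198  195.92079208] [488.3, -217.0, 98.6, 49.0, -10.1]
cream [441.53061224 188.92857143] [504.3, -403.1, 98.2, 48.8, 10.2]
cream [257.48 136.52] [665.3, 103.2, 97.9, 48.6, -85.7]
cream [295.21649485 133.02061856] [673.0, -2.5, 97.8, 48.4, -86.0]
cream [332.70707071 129.26262626] [680.5, -108.1, 97.9, 48.5, -86.0]
s1foot [417.83920617 416.61786966]
s1col [487.37624095 406.75473065]
s1soc [557.78191223 396.76838417]
s2foot [413.00039342 227.76022002]
s2col [485.15168339 213.95049795]
s2soc [558.46149388 208.38994456]
wrist cam in world [ 76.49204847 624.96730756 384.37977745] axes [ 0.25917518 -0.06511678 -0.96363273] [ 0.23339956  0.97237649 -0.00293333]
cam in tool [  72.24570224    0.66956477 -162.50856226]
```

View pics/crop0.png

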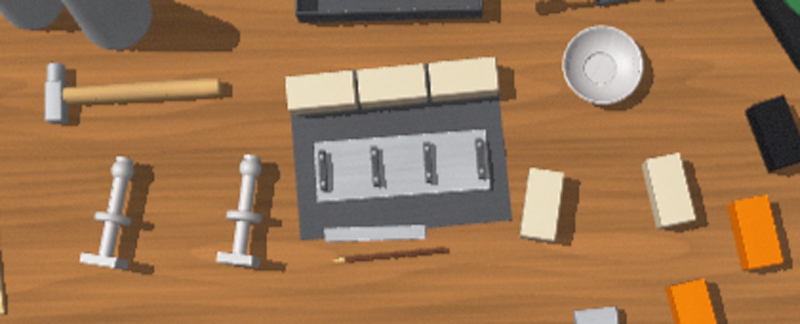

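Crop confirms: cream bricks at crop (543,205) and (670,190) are the loose firebricks, the three-brick row at top is fixed, and orange and black are decoys. Moving above brick A.

```bash
python3 - <<'E'
from h import *
go([488,-217,150],np.radians(169.9))
E
```

```text
row [-0.5253, -0.721, 0.0727, -0.0004, -0.0001, -0.0193]
```

>>> apply_moves(moves=[[-0.525,-0.721,0,0,0,-0.019,-1],[-0.525,-0.721,0,0,0,-0.019,-1],[-0.525,-0.721,0,0,0,-0.019,-1],[-0.525,-0.721,0,0,0,-0.019,-1],[-0.525,-0.721,0,0,0,-0.019,-1],[-0.525,-0.721,0,0,0,-0.019,-1],[-0.525,-0.721,0,0,0,-0.019,-1],[-0.525,-0.721,0,0,0,-0.019,-1],[-0.525,-0.721,0,0,0,-0.019,-1],[-0.525,-0.721,0,0,0,-0.019,-1]])

```text
time_s: 1.45
ee_pos: [386.2, 28.1, 222.9]
tcp_rot: [3.141, 0.001, 2.964]
contact_force: [1.7, 0.1, -0.5]
gripper_width: 87.0
grasp_force: 0.0
```

```bash
python3 - <<'E'
from h import *
go([488,-217,150],np.radians(169.9))
E
```

```text
row [-0.1434, -0.2233, 0.073, 0.0001, 0.0005, -0.0003]
```

>>> apply_moves(moves=[[-0.143,-0.223,0.073,0,0,0,-1],[-0.143,-0.223,0.073,0,0,0,-1],[-0.143,-0.223,0.073,0,0,0,-1],[-0.143,-0.223,0.073,0,0,0,-1],[-0.143,-0.223,0.073,0,0,0,-1],[-0.143,-0.223,0.073,0,0,0,-1],[-0.143,-0.223,0.073,0,0,0,-1]])

```text
time_s: 2.33
ee_pos: [486.9, -213.8, 149.5]
tcp_rot: [3.141, -0.001, 2.965]
contact_force: [-0.6, 1.2, 0.3]
gripper_width: 87.1
grasp_force: 0.0
```

```bash
python3 - <<'E'
from h import *
w=cam("wrist","w1")
for k in blobs(w,(10,10,200),(40,90,255),300): print("cream",k.reshape(-1,2).mean(0),rect(w,k,40))
c=cam("top")
for k in blobs(c,(10,10,200),(40,90,255)): print("top",rect(c,k,40))
s=manip.state(); print(s["ee_pos"],s["tcp_rot"])
E
```

```text
cream [123.45255474 229.79562044] [503.1, -392.1, 77.8, 52.5, -86.0]
cream [315.86666667 186.        ] [487.5, -216.7, 98.2, 49.2, -9.9]
top [459.8, -211.9, 49.4, 42.5, 81.3]
top [514.1, -398.7, 77.8, 54.4, 10.7]
top [665.1, 103.2, 98.4, 49.2, -85.7]
top [672.6, -2.7, 98.1, 49.4, -86.0]
top [680.1, -108.2, 98.4, 49.2, -86.0]
top [990.7, 722.3, 68.6, 60.8, 2.7]
[ 487.15370989 -213.5279376   149.96766692] [3.14152426e+00 4.18283633e-04 2.96567535e+00]
```

View pics/w1.png

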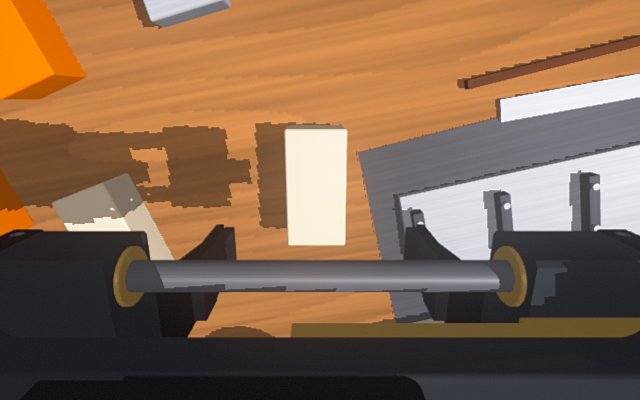

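Wrist view: the cream brick A is centred at (316,186) with both fingers clear of it, and it agrees with the top view. Descend and grip.

```bash
python3 - <<'E'
from h import *
go([487.8,-216.9,8],np.radians(170))
E
```

```text
row [-0.0012, -0.0032, 0.142, 0.0, 0.0001, -0.0004]
```

>>> apply_moves(moves=[[-0.001,-0.003,0.05,0,0,0,-1],[-0.001,-0.003,0.1,0,0,0,-1],[-0.001,-0.003,0.13,0,0,0,-1],[-0.001,-0.003,0.142,0,0,0,-1],[-0.001,-0.003,0.142,0,0,0,-1],[-0.001,-0.003,0.142,0,0,0,1],[-0.001,-0.003,0.142,0,0,0,1],[-0.001,-0.003,0.142,0,0,0,1],[-0.001,-0.003,0.142,0,0,0,1],[-0.001,-0.003,0.142,0,0,0,1]], newtons=25)

```text
time_s: 3.68
ee_pos: [487.7, -217.8, 7.7]
tcp_rot: [3.142, 0.0, 2.964]
contact_force: [0.6, 0.6, 1.9]
gripper_width: 50.1
grasp_force: 25.0
```

```bash
python3 - <<'E'
from h import *
c=np.array([672.8,-2.6]);a=np.radians(4.1);y=np.array([-np.sin(a),np.cos(a)])
print("L",c+53*y,"R",c-53*y)
s=manip.state();print(s["gripper_width"],s["grasp_force"],s["ee_pos"])
go([*(c-53*y),110],np.radians(94.1)); go([487.8,-216.9,110]);
E
```

```text
L [669.01063545  50.2643615 ] R [676.58936455 -55.4643615 ]
50.072171091392256 24.99936193227768 [ 487.73631205 -217.78732857    7.74180643]
row [-0.1573, 0.1931, -0.1022, 0.0, 0.0001, 0.4208]
row [0.0001, 0.0009, -0.1023, 0.0, 0.0, 0.0]
```

>>> apply_moves(moves=[[0,0,-0.05,0,0,0,1],[0,0,-0.1,0,0,0,1],[-0.02,0.02,-0.12,0,0,0.05,1],[-0.157,0.193,-0.12,0,0,0.421,1],[-0.157,0.193,-0.12,0,0,0.421,1],[-0.157,0.193,-0.12,0,0,0.421,1],[-0.157,0.193,-0.12,0,0,0.421,1],[-0.157,0.193,-0.12,0,0,0.421,1],[-0.157,0.193,-0.12,0,0,0.421,1],[-0.157,0.193,-0.12,0,0,0.421,1]])

```text
time_s: 4.92
ee_pos: [675.8, -55.1, 126.6]
tcp_rot: [-3.14, -0.0, 1.639]
contact_force: [-0.5, 0.8, -1.2]
gripper_width: 49.7
grasp_force: 25.0
```

>>> apply_moves(moves=[[0,0,0,0,0,0,1],[0,0,0,0,0,0,1],[0,0,0,0,0,0,1],[0,0,0,0,0,0,1]])

```text
time_s: 5.42
ee_pos: [676.2, -55.5, 127.6]
tcp_rot: [3.142, 0.0, 1.642]
contact_force: [0.3, -0.5, -0.0]
gripper_width: 50.2
grasp_force: 25.0
```

```bash
python3 - <<'E'
from h import *
s=manip.state();print(s["gripper_width"],s["grasp_force"],s["ee_pos"],s["tcp_rot"])
w=cam("wrist","w2"); b=s["ee_pos"][2]-7.7
for k in blobs(w,(10,10,180),(40,90,255),300): print("cream",k.reshape(-1,2).mean(0),rect(w,k,40),"held",rect(w,k,b+40))
go([676.6,-55.5,50],np.radians(94.1))
E
```

```text
50.23220962905807 24.999094381928444 [676.21046174 -55.4595173  127.59529816] [3.14151117e+00 2.19674886e-05 1.64215234e+00]
cream [309.69444444 313.81481481] [676.5, -158.0, 78.0, 18.5, 4.2] held [674.3, -73.8, 40.6, 9.6, 4.2]
cream [319.38277512 162.76236045] [675.3, -30.4, 155.4, 94.5, -85.8] held [673.7, -7.3, 80.9, 49.2, -85.8]
cream [319.00892857  19.64285714] [667.9, 66.8, 49.2, 24.3, 4.2] held [669.8, 43.3, 25.6, 12.7, 4.2]
row [-0.0001, 0.0004, 0.0776, 0.0, 0.0, -0.0001]
```

View pics/w2.png

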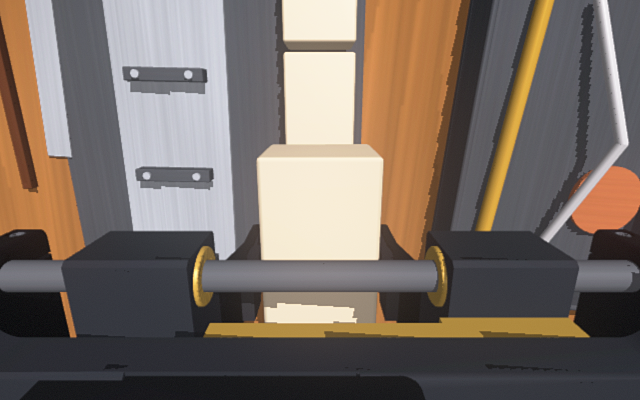

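Wrist view: the held brick (319,200) is square to the course behind it (321,90). Lower it.

>>> apply_moves(moves=[[0,0,0.05,0,0,0,1],[0,0,0.07,0,0,0,1],[0,0,0.075,0,0,0,1],[0,0,0.079,0,0,0,1],[0,0,0.079,0,0,0,1],[0,0,0.079,0,0,0,1]])

```text
time_s: 6.22
ee_pos: [677.1, -55.6, 49.9]
tcp_rot: [3.14, 0.001, 1.642]
contact_force: [0.5, -0.1, -0.3]
gripper_width: 49.8
grasp_force: 25.0
```

```bash
python3 - <<'E'
from h import *
s=manip.state();print(s["gripper_width"],s["contact_force"],s["ee_pos"],s["tcp_rot"])
w=cam("wrist")
print(w2p(w,[[669,50.3,40]]))
f=w["frame"]; g=cv2.cvtColor(f,cv2.COLOR_RGB2GRAY); 
print("col profile dark rows", [(r,int(g[r,320])) for r in range(0,60,4)])
for k in blobs(w,(10,10,180),(40,90,255),300): print("cream",k.reshape(-1,2).mean(0),rect(w,k,40),"held",rect(w,k,80), cv2.boundingRect(k))
E
```

```text
49.822225238615864 [ 0.52798045 -0.11726533 -0.31190021] [677.12351703 -55.59937722  49.92606524] [3.13955287e+00 5.72490915e-04 1.64190114e+00]
[[316.53315843  22.84796518]]
col profile dark rows [(0, 240), (4, 240), (8, 240), (12, 195), (16, 107), (20, 107), (24, 110), (28, 107), (32, 244), (36, 240), (40, 240), (44, 241), (48, 240), (52, 240), (56, 240)]
cream [308.17788462 313.61538462] [675.4, -103.6, 52.5, 12.8, 4.1] held [674.7, -75.5, 40.3, 9.8, 4.1] (264, 303, 91, 20)
cream [318.34319527 147.0739645 ] [674.9, -10.8, 116.7, 65.1, -85.8] held [674.3, -4.2, 89.7, 50.0, -85.8] (257, 30, 127, 230)
cream [316.72765957   5.92340426] [668.5, 57.3, 48.9, 4.9, 4.2] held [669.4, 48.1, 37.6, 3.8, 4.2] (263, 0, 108, 13)
```

>>> apply_moves(moves=[[0,0,0.002,0,0,0,1],[0,0,0.002,0,0,0,1],[0,0,0.002,0,0,0,-1],[0,0,0.002,0,0,0,-1],[0,0,0.002,0,0,0,-1],[0,0,0.002,0,0,0,-1],[0,0,-0.06,0,0,0,-1],[0,0,-0.12,0,0,0,-1],[0,0,-0.15,0,0,0,-1],[0,0,-0.15,0,0,0,-1]])

```text
time_s: 7.52
ee_pos: [678.4, -55.8, 202.8]
tcp_rot: [3.135, 0.002, 1.642]
contact_force: [1.4, 0.8, 0.1]
gripper_width: 87.0
grasp_force: 0.0
```

```bash
python3 - <<'E'
from h import *
s=manip.state();print(s["ee_pos"])
go([504.3,-403.1,150],np.radians(10.2))
w=cam("wrist")
for k in blobs(w,(10,10,180),(40,90,255),300): print("cream",rect(w,k,40),"placed",rect(w,k,80), cv2.boundingRect(k))
E
```

```text
[678.38580953 -55.7938055  202.8185058 ]
row [-0.334, -0.1987, 0.0521, 0.0023, -0.0011, 0.466]
cream [677.4, -49.9, 193.9, 56.4, -85.8] placed [676.9, -41.6, 170.1, 49.5, -85.8] (287, 62, 60, 198)
cream [667.2, 75.3, 49.3, 42.3, 4.2] placed [667.9, 68.2, 43.2, 37.1, 4.2] (287, 0, 58, 54)
```

>>> apply_moves(moves=[[-0.334,-0.199,0.03,0,0,0.466,-1],[-0.334,-0.199,0.03,0,0,0.466,-1],[-0.334,-0.199,0.03,0,0,0.466,-1],[-0.334,-0.199,0.03,0,0,0.466,-1],[-0.334,-0.199,0.03,0,0,0.466,-1],[-0.334,-0.199,0.03,0,0,0.466,-1],[-0.334,-0.199,0.03,0,0,0.466,-1],[-0.334,-0.199,0.052,0.002,-0.001,0.466,-1],[-0.334,-0.199,0.052,0.002,-0.001,0.466,-1],[-0.334,-0.199,0.052,0.002,-0.001,0.466,-1]])

```text
time_s: 8.82
ee_pos: [501.1, -401.9, 145.4]
tcp_rot: [-3.137, 0.007, 0.181]
contact_force: [-0.1, -0.3, 0.5]
gripper_width: 86.8
grasp_force: 0.0
```

>>> apply_moves(moves=[[0,0,0,0,0,0,-1],[0,0,0,0,0,0,-1]])

```text
time_s: 9.07
ee_pos: [501.9, -402.7, 147.3]
tcp_rot: [-3.14, 0.005, 0.179]
contact_force: [-0.3, -0.4, 0.7]
gripper_width: 87.2
grasp_force: 0.0
```

```bash
python3 - <<'E'
from h import *
s=manip.state();print(s["ee_pos"],s["tcp_rot"])
w=cam("wrist","w3")
for k in blobs(w,(10,10,180),(40,90,255),300): print("cream",rect(w,k,40),cv2.boundingRect(k))
c=cam("top","top1")
for k in blobs(c,(10,10,180),(40,90,255)): print("top",rect(c,k,40),"80:",rect(c,k,80))
go([504.3,-403.1,8],np.radians(10.2))
E
```

```text
[ 501.9053838  -402.69450786  147.31036108] [-3.14026765  0.00532089  0.17933573]
cream [505.5, -403.5, 101.4, 49.4, 10.6] (290, 123, 63, 121)
top [384.9, 612.0, 69.9, 12.7, 8.4] 80: [383.0, 591.1, 67.8, 12.3, 8.4]
top [387.1, 785.7, 137.0, 8.9, 8.2] 80: [385.1, 759.6, 132.9, 8.7, 8.2]
top [427.4, 651.6, 65.5, 12.2, 9.4] 80: [424.2, 629.5, 63.6, 11.9, 9.4]
top [393.9, 742.5, 139.3, 21.0, 8.4] 80: [391.7, 717.7, 135.1, 20.4, 8.4]
top [664.4, 102.9, 98.9, 50.6, -85.7] 80: [654.0, 97.3, 95.9, 49.1, -85.7]
top [682.2, -144.5, 51.3, 26.3, 7.4] 80: [671.3, -142.6, 49.8, 25.5, 7.4]
top [680.6, -29.6, 153.9, 63.2, -85.1] 80: [669.8, -31.2, 149.2, 61.3, -85.1]
top [1003.3, 637.8, 427.0, 106.7, 88.3] 80: [982.7, 616.1, 414.2, 103.5, 88.3]
row [0.0032, 0.001, 0.1391, -0.0005, 0.0017, 0.0002]
```

>>> apply_moves(moves=[[0.003,0.001,0.05,0,0.002,0,-1],[0.003,0.001,0.1,0,0.002,0,-1],[0.003,0.001,0.13,0,0.002,0,-1],[0.003,0.001,0.139,0,0.002,0,-1],[0.003,0.001,0.139,0,0.002,0,-1],[0.003,0.001,0.139,0,0.002,0,1],[0.003,0.001,0.139,0,0.002,0,1],[0.003,0.001,0.139,0,0.002,0,1],[0.003,0.001,0.139,0,0.002,0,1],[0.003,0.001,0.139,0,0.002,0,1]])

```text
time_s: 10.42
ee_pos: [503.8, -403.1, 7.8]
tcp_rot: [-3.14, -0.0, 0.178]
contact_force: [1.0, 0.2, 2.1]
gripper_width: 49.7
grasp_force: 25.0
```

```bash
python3 - <<'E'
from h import *
s=manip.state();print(s["gripper_width"],s["grasp_force"],s["ee_pos"],s["tcp_rot"])
go([504,-403,160])
go([669,50.3,160],np.radians(94.1)); 
E
```

```text
49.73574371847246 24.995482955127954 [ 503.76903485 -403.13223805    7.76770373] [-3.13962274e+00 -4.58031364e-04  1.77940961e-01]
row [0.0003, -0.0004, -0.1522, 0.0, 0.0, 0.0]
row [0.243, -0.4173, -0.1513, -0.0004, -0.0006, -0.4661]
```

>>> apply_moves(moves=[[0,0,-0.06,0,0,0,1],[0,0,-0.12,0,0,0,1],[0.02,-0.03,-0.15,0,0,-0.04,1],[0.243,-0.417,-0.151,0,0,-0.466,1],[0.243,-0.417,-0.151,0,0,-0.466,1],[0.243,-0.417,-0.151,0,0,-0.466,1],[0.243,-0.417,-0.151,0,0,-0.466,1],[0.243,-0.417,-0.151,0,0,-0.466,1],[0.243,-0.417,-0.151,0,0,-0.466,1],[0.243,-0.417,-0.151,0,0,-0.466,1]])

```text
time_s: 11.68
ee_pos: [666.1, 43.5, 159.2]
tcp_rot: [-3.141, -0.002, 1.622]
contact_force: [0.9, -0.4, -0.1]
gripper_width: 49.7
grasp_force: 25.0
```

```bash
python3 - <<'E'
from h import *
s=manip.state();print(s["gripper_width"],s["grasp_force"],s["ee_pos"],s["tcp_rot"])
go([669,50.3,160],np.radians(94.1)); 
E
```

```text
49.74644696115141 24.98653473565355 [666.14306604  43.45643447 159.20257441] [-3.14113057e+00 -2.31875305e-03  1.62218897e+00]
row [0.0067, 0.0032, -0.0008, -0.0001, -0.0007, -0.0064]
```

>>> apply_moves(moves=[[0.007,0.003,0.02,0,0,-0.006,1],[0.007,0.003,0.06,0,0,-0.006,1],[0.007,0.003,0.08,0,0,-0.006,1],[0.007,0.003,0.08,0,0,-0.006,1],[0.007,0.003,0.08,0,0,-0.006,1]])

```text
time_s: 12.3
ee_pos: [669.6, 48.1, 80.9]
tcp_rot: [3.14, -0.002, 1.634]
contact_force: [1.0, -0.2, -0.2]
gripper_width: 50.0
grasp_force: 25.0
```

```bash
python3 - <<'E'
from h import *
s=manip.state();print(s["gripper_width"],s["grasp_force"],s["ee_pos"],s["tcp_rot"])
go([668.8,50.1,49.5],np.radians(94.1)); 
w=cam("wrist","w4"); 
for k in blobs(w,(10,10,180),(40,90,255),300): print("cream",rect(w,k,40),cv2.boundingRect(k),rect(w,k,s["ee_pos"][2]+32))
E
```

```text
50.04710452969325 24.992163651622832 [669.58454486  48.05272978  80.9138353 ] [ 3.13968022e+00 -2.14855038e-03  1.63374797e+00]
row [0.002, -0.0007, 0.0314, 0.0006, -0.0007, -0.0027]
cream [668.1, -21.9, 62.5, 14.2, 3.6] (264, 304, 92, 19) [667.2, 29.2, 40.1, 9.1, 3.6]
cream [668.1, 86.1, 134.1, 76.8, -86.3] (257, 37, 126, 223) [667.2, 98.6, 86.1, 49.3, -86.3]
```

View pics/w4.png

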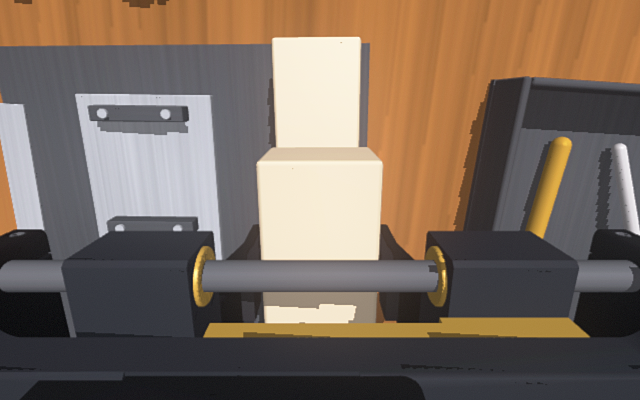

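The held brick (320,200) is in line with the course's left end (318,95). Correct and lower.

>>> apply_moves(moves=[[0.002,-0.001,0.005,0.0006,-0.0007,-0.003,1],[0.002,-0.001,0.02,0.0006,-0.0007,-0.003,1],[0.002,-0.001,0.028,0.0006,-0.0007,-0.003,1],[0.002,-0.001,0.031,0.0006,-0.0007,-0.003,1],[0.002,-0.001,0.031,0.0006,-0.0007,-0.003,1],[0.002,-0.001,0.031,0.0006,-0.0007,-0.003,1]])

```text
time_s: 13.1
ee_pos: [667.7, 50.8, 48.5]
tcp_rot: [-3.14, -0.0, 1.644]
contact_force: [-0.4, -0.3, -1.9]
gripper_width: 49.9
grasp_force: 25.0
```

```bash
python3 - <<'E'
from h import *
s=manip.state();print(s["contact_force"],s["ee_pos"],s["tcp_rot"])
go([668.8,50.1,48],np.radians(94.1)); 
E
```

```text
[-0.39104951 -0.31409606 -1.94417688] [667.67507505  50.77986472  48.46336676] [-3.14003928e+00 -1.50902632e-04  1.64433661e+00]
row [-0.0008, 0.0011, 0.0005, -0.0005, -0.0, 0.0006]
```

>>> apply_moves(moves=[[0,0,0,0,0,0,-1],[0,0,0,0,0,0,-1],[0,0,0,0,0,0,-1],[0,0,0,0,0,0,-1],[0,0,-0.06,0,0,0,-1],[0,0,-0.12,0,0,0,-1],[-0.1,0,-0.18,0,0,0,-1],[-0.16,0,-0.2,0,0,0,-1],[-0.16,0,-0.2,0,0,0,-1],[-0.16,0,-0.2,0,0,0,-1]])

```text
time_s: 14.35
ee_pos: [680.7, -113.2, 251.4]
tcp_rot: [3.139, 0.002, 1.639]
contact_force: [0.1, 0.8, 0.2]
gripper_width: 87.1
grasp_force: 0.0
```

```bash
python3 - <<'E'
from h import *
w=cam("wrist","w5")
s=manip.state();print(s["ee_pos"])
m=cv2.inRange(w["frame"],np.array((225,225,190)),np.array((255,255,250)))
for u,v in [(320,100),(320,150),(320,200)]: print(w["frame"][v,u])
for k in blobs(w,(10,10,225),(40,90,255),200): print("80:",rect(w,k,80),cv2.boundingRect(k),"40:",rect(w,k,40))
c=cam("top","top2")
for k in blobs(c,(10,10,200),(40,90,255)): print("top 80:",rect(c,k,80),cv2.boundingRect(k),"40",rect(c,k,40))
E
```

```text
[ 680.04805131 -110.74315555  249.65790192]
[253 248 233]
[252 246 227]
[252 246 226]
80: [681.8, -127.9, 43.9, 33.5, 4.9] (297, 170, 44, 33) 40: [682.5, -138.4, 49.1, 37.5, 4.9]
80: [677.6, -53.3, 99.2, 49.1, -85.8] (293, 55, 53, 108) 40: [677.8, -55.0, 111.0, 55.0, -85.8]
80: [670.7, 21.5, 49.0, 39.1, 4.0] (290, 0, 56, 49) 40: [670.1, 28.8, 54.9, 43.8, 4.0]
top 80: [349.6, 669.2, 37.1, 24.2, 9.6] (38, 248, 11, 15) 40 [350.5, 692.5, 38.3, 24.9, 9.6]
top 80: [363.0, 621.3, 49.3, 16.5, 9.8] (58, 240, 8, 19) 40 [364.3, 643.1, 50.8, 17.1, 9.8]
top 80: [439.5, 681.9, 136.7, 20.9, 8.0] (37, 196, 9, 51) 40 [443.2, 705.6, 140.9, 21.5, 8.0]
top 80: [439.2, 726.5, 231.6, 25.6, 8.1] (15, 180, 17, 86) 40 [442.9, 751.6, 238.8, 26.3, 8.1]
top 80: [439.5, 769.8, 244.5, 18.9, 8.6] (0, 178, 15, 90) 40 [443.2, 796.2, 252.0, 19.5, 8.6]
top 80: [471.5, 607.6, 258.8, 26.6, 7.5] (61, 162, 16, 95) 40 [476.2, 629.0, 266.8, 27.4, 7.5]
top 80: [503.2, 642.7, 227.1, 33.1, 7.4] (46, 157, 17, 83) 40 [508.9, 665.2, 234.2, 34.1, 7.4]
top 80: [597.0, 754.5, 78.8, 12.0, 6.5] (13, 150, 6, 29) 40 [605.7, 780.5, 81.2, 12.3, 6.5]
top 80: [614.1, 687.2, 66.9, 15.8, 13.6] (36, 146, 8, 24) 40 [623.2, 711.0, 68.9, 16.3, 13.6]
top 80: [629.9, 650.0, 45.4, 13.7, 2.4] (52, 143, 6, 17) 40 [639.5, 672.7, 46.8, 14.1, 2.4]
top 80: [506.4, 572.4, 314.9, 15.0, 8.6] (73, 139, 18, 115) 40 [512.2, 592.7, 324.7, 15.5, 8.6]
top 80: [660.0, 98.5, 95.1, 57.6, -82.3] (240, 123, 34, 24) 40 [670.6, 104.1, 98.0, 59.4, -82.3]
top 80: [973.1, 470.3, 120.6, 73.3, -88.9] (102, 17, 44, 26) 40 [993.3, 487.5, 124.4, 75.5, -88.9]
top 80: [1008.4, 547.7, 67.1, 19.5, 81.7] (85, 15, 24, 8) 40 [1029.7, 567.2, 69.2, 20.1, 81.7]
top 80: [979.6, 680.2, 190.9, 87.0, -89.1] (15, 14, 69, 31) 40 [1000.1, 703.8, 196.8, 89.7, -89.1]
```

View pics/w5.png

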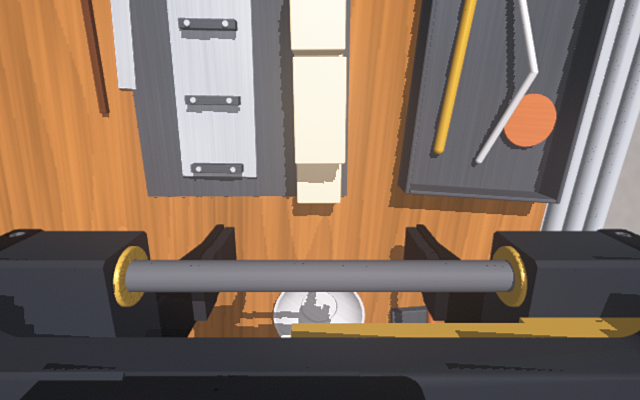

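The two second-course bricks sit at (319,108) and (318,25) with an open joint at row 52. The course end shows below at row 200, faces in line within about 1 mm. Now the stems: I'll grip the ball socket from above and swing it over in an arc about the foot edge.

```bash
python3 - <<'E'
from h import *
go([535,210,230],np.radians(172))
E
```

```text
row [0.3287, -0.1211, 0.0189, -0.0003, -0.0006, -0.4326]
```

>>> apply_moves(moves=[[0.329,-0.121,0.019,0,0,-0.433,-1],[0.329,-0.121,0.019,0,0,-0.433,-1],[0.329,-0.121,0.019,0,0,-0.433,-1],[0.329,-0.121,0.019,0,0,-0.433,-1],[0.329,-0.121,0.019,0,0,-0.433,-1],[0.329,-0.121,0.019,0,0,-0.433,-1],[0.329,-0.121,0.019,0,0,-0.433,-1],[0.329,-0.121,0.019,0,0,-0.433,-1],[0.329,-0.121,0.019,0,0,-0.433,-1],[0.329,-0.121,0.019,0,0,-0.433,-1]])

```text
time_s: 15.7
ee_pos: [534.0, 211.0, 229.2]
tcp_rot: [-3.141, -0.003, 3.005]
contact_force: [0.7, -1.0, -1.2]
gripper_width: 86.8
grasp_force: 0.0
```

>>> apply_moves(moves=[[0,0,0,0,0,0,-1],[0,0,0,0,0,0,-1],[0,0,0,0,0,0,-1]])

```text
time_s: 16.08
ee_pos: [534.8, 210.3, 229.8]
tcp_rot: [-3.141, -0.002, 3.004]
contact_force: [0.6, -0.3, -0.3]
gripper_width: 87.1
grasp_force: 0.0
```

```bash
python3 - <<'E'
from h import *
s=manip.state();print(s["ee_pos"],s["tcp_rot"])
w=cam("wrist","w6")
c=cam("top","top3")
for k in blobs(c,(10,10,225),(40,90,255)):
    r=rect(c,k,80)
    if r[1]<300: print("top 80:",r,cv2.boundingRect(k),"40",rect(c,k,40))
E
```

```text
[534.8392838  210.29467178 229.7987997 ] [-3.14138463e+00 -1.82403636e-03  3.00422609e+00]
top 80: [663.8, 73.0, 146.7, 57.0, -82.3] (240, 121, 54, 26) 40 [674.4, 77.8, 151.2, 58.8, -82.3]
top 80: [672.2, -142.3, 44.6, 24.5, -1.6] (341, 120, 10, 17) 40 [683.1, -144.2, 46.0, 25.2, -1.6]
top 80: [677.8, -54.4, 98.3, 48.6, -86.0] (295, 117, 37, 21) 40 [688.9, -53.5, 101.4, 50.1, -86.0]
```

View pics/w6.png

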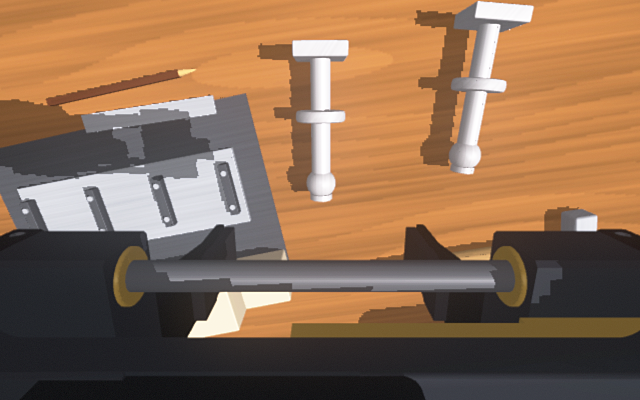

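Wrist view: stem2 has its foot at (320,49), collar at (320,116) and ball at (320,184), axis vertical in the image. Stem1 has its foot at (495,14) and ball at (464,156). The plate's stops are at (27,215)–(228,188).

```bash
cat >> h.py <<'E'
def stem(w,box):
    """white stem in pixel box (u0,v0,u1,v1), foot up in the image: shaft centres of rows -> ball, heading"""
    u0,v0,u1,v1=box; h=cv2.cvtColor(w["frame"],cv2.COLOR_RGB2HSV)[v0:v1,u0:u1]
    m=cv2.morphologyEx(cv2.inRange(h,np.array((0,0,120)),np.array((180,45,255))),cv2.MORPH_OPEN,np.ones((3,3)))
    k=max(cv2.findContours(m,cv2.RETR_EXTERNAL,cv2.CHAIN_APPROX_NONE)[0],key=cv2.contourArea)
    z=np.zeros_like(m); cv2.drawContours(z,[k],-1,1,-1)
    rows=[(v+v0,np.nonzero(z[v])[0].mean()+u0,int(z[v].sum())) for v in range(len(z)) if z[v].any()]
    return rows
E
python3 - <<'E'
from h import *
w=cam("wrist")
for b in ((280,30,360,215),(410,0,540,185)):
    r=stem(w,b); print([(a,round(x,1),n) for a,x,n in r[::6]])
    print("ends",r[0],r[-1])
for uv in [(320,184),(320,85),(464.5,156),(486,50)]: print(uv,p2w(w,uv,26)[0])
# stops / plate
for uv in [(163,200),(228,188),(97,208),(27,215)]: print("stop",uv,p2w(w,uv,20)[0])
c=cam("top"); f=c["frame"][105:160,225:365,::-1]; cv2.imwrite("pics/c3.png",cv2.resize(f,(784,308),interpolation=cv2.INTER_CUBIC))
E
```

```text
[(40, np.float64(320.5), 54), (46, np.float64(319.5), 56), (52, np.float64(319.5), 56), (58, np.float64(319.0), 49), (64, np.float64(319.5), 20), (70, np.float64(320.0), 19), (76, np.float64(320.0), 19), (82, np.float64(320.0), 19), (88, np.float64(320.0), 19), (94, np.float64(320.0), 19), (100, np.float64(320.0), 19), (106, np.float64(320.0), 19), (112, np.float64(320.5), 48), (118, np.float64(320.0), 49), (124, np.float64(320.0), 19), (130, np.float64(320.0), 19), (136, np.float64(320.0), 19), (142, np.float64(320.5), 18), (148, np.float64(320.5), 18), (154, np.float64(320.5), 18), (160, np.float64(320.5), 18), (166, np.float64(320.5), 18), (172, np.float64(320.5), 20), (178, np.float64(320.5), 28), (184, np.float64(320.5), 28), (190, np.float64(320.5), 24), (196, np.float64(321.0), 21)]
ends (40, np.float64(320.5), 54) (201, np.float64(322.0), 7)
[(23, np.float64(490.5), 12), (29, np.float64(490.0), 21), (35, np.float64(488.0), 19), (41, np.float64(487.0), 19), (47, np.float64(485.5), 20), (53, np.float64(484.5), 20), (59, np.float64(483.5), 20), (65, np.float64(482.5), 20), (71, 
[... 326 characters left out ...]
np.float64(467.5), 20), (143, np.float64(466.0), 21), (149, np.float64(465.0), 29), (155, np.float64(464.5), 32), (161, np.float64(464.5), 28), (167, np.float64(462.0), 23), (173, np.float64(468.0), 9)]
ends (23, np.float64(490.5), 12) (173, np.float64(468.0), 9)
(320, 184) [554.98281797 208.0009656   26.        ]
(320, 85) [451.23962127 222.18449104  26.        ]
(464.5, 156) [545.18439396 367.20342295  26.        ]
(486, 50) [440.6606954  391.05319757  26.        ]
stop (163, 200) [550.89092324  27.72703726  20.        ]
stop (228, 188) [547.03299549 104.17765832  20.        ]
stop (97, 208) [549.98335849 -49.93429118  20.        ]
stop (27, 215) [ 547.26299485 -132.82253559   20.        ]
```

View pics/c3.png

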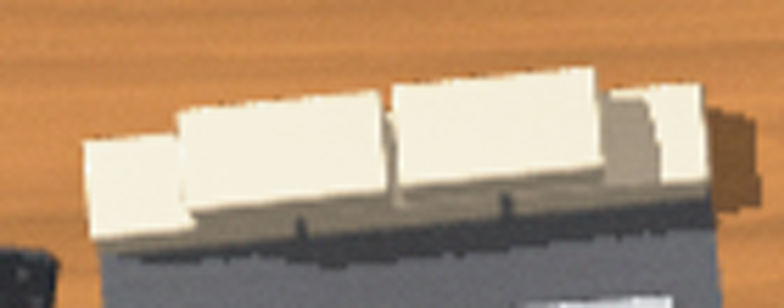

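Crop shows both second-course bricks in line, with an even joint. Good. Stem2's ball is at (555,208), heading −7.8°. Descend on it.

```bash
python3 - <<'E'
from h import *
go([554.8,208,7.5],np.radians(172.2))
E
```

```text
row [-0.0205, 0.0005, 0.2223, -0.0001, -0.0006, -0.0003]
```

>>> apply_moves(moves=[[-0.02,0,0.06,0,-0.0006,0,-1],[-0.02,0,0.12,0,-0.0006,0,-1],[-0.02,0,0.17,0,-0.0006,0,-1],[-0.02,0,0.2,0,-0.0006,0,-1],[-0.02,0,0.215,0,-0.0006,0,-1],[-0.02,0,0.222,0,-0.0006,0,-1],[-0.02,0,0.222,0,-0.0006,0,-1]])

```text
time_s: 17.15
ee_pos: [554.9, 207.9, 8.6]
tcp_rot: [3.141, 0.001, 3.005]
contact_force: [0.3, 0.5, -0.3]
gripper_width: 87.0
grasp_force: 0.0
```

```bash
python3 - <<'E'
from h import *
s=manip.state();print(s["ee_pos"],s["tcp_rot"],s["contact_force"])
w=cam("wrist","w7")
E
```

```text
[554.89534589 207.88048832   8.57040422] [3.14136559e+00 1.20963999e-03 3.00462877e+00] [ 0.27274011  0.51931632 -0.28057056]
```

View pics/w7.png

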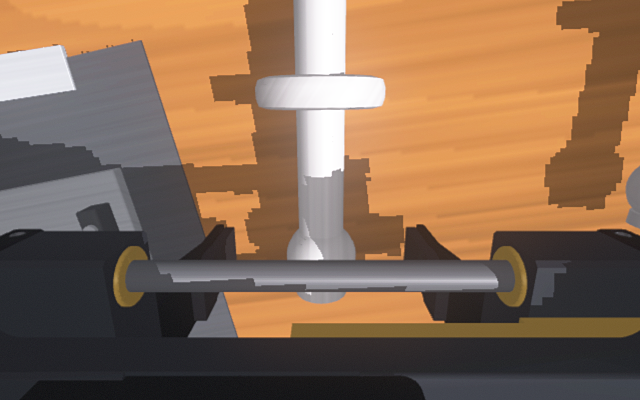

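The ball (321,258) lies between the fingers, with the collar at (320,92). Close on it.

>>> apply_moves(moves=[[0,0,0,0,0,0,1],[0,0,0,0,0,0,1],[0,0,0,0,0,0,1],[0,0,0,0,0,0,1],[0,0,0,0,0,0,1],[0,0,0,0,0,0,1]], newtons=30)

```text
time_s: 17.95
ee_pos: [554.1, 207.7, 7.7]
tcp_rot: [-3.141, -0.0, 3.005]
contact_force: [-0.7, 0.1, 0.1]
gripper_width: 34.8
grasp_force: 0.0
```

```bash
python3 - <<'E'
from h import *
s=manip.state();print(s["ee_pos"],s["gripper_width"],s["grasp_force"],s["contact_force"])
w=cam("wrist")
p=p2w(w,[(256,92),(385,92)],26); print(p, p.mean(0)+72*np.array([np.cos(np.radians(-7.8)),np.sin(np.radians(-7.8)),0]))
# arc rows: tool x = -stem axis (toward foot), tool z down
for th in range(0,91,9):
    t=np.radians(th); print(th, round((142-(142*np.cos(t)-26*np.sin(t)))/1000,4), round(-(142*np.sin(t)+26*np.cos(t)-26)/1000,4))
E
```

```text
[554.11439298 207.70056349   7.70890054] 34.8010273405441 0.0 [-0.69842714  0.051603    0.1315348 ]
[[477.24184886 192.5776277   26.        ]
 [484.33420648 244.49627061  26.        ]] [552.12187218 208.76542794  26.        ]
0 0.0 -0.0
9 0.0058 -0.0219
18 0.015 -0.0426
27 0.0273 -0.0616
36 0.0424 -0.0785
45 0.06 -0.0928
54 0.0796 -0.1042
63 0.1007 -0.1123
72 0.1228 -0.1171
81 0.1455 -0.1183
90 0.168 -0.116
```

>>> apply_moves(moves=[[0,0,0,0,0,0,1],[0,0,0,0,0,0,1],[0,0,0,0,0,0,1],[0.003,0,-0.011,0,0,0,1],[0.006,0,-0.022,0,0,0,1],[0.01,0,-0.032,0,0,0,1],[0.015,0,-0.043,0,0,0,1],[0.021,0,-0.052,0,0,0,1],[0.027,0,-0.062,0,0,0,1],[0.027,0,-0.062,0,0,0,1]])

```text
time_s: 19.25
ee_pos: [527.6, 211.7, 70.8]
tcp_rot: [3.141, 0.002, 3.005]
contact_force: [-0.6, -0.2, -0.6]
gripper_width: 30.2
grasp_force: 30.0
```

```bash
python3 - <<'E'
from h import *
s=manip.state();print(s["ee_pos"],s["gripper_width"],s["grasp_force"],s["contact_force"])
w=cam("wrist","w8")
E
```

```text
[527.61679436 211.71030066  70.83724687] 30.185424119625768 30.004877038300037 [-0.63123067 -0.15552554 -0.62253938]
```

View pics/w8.png

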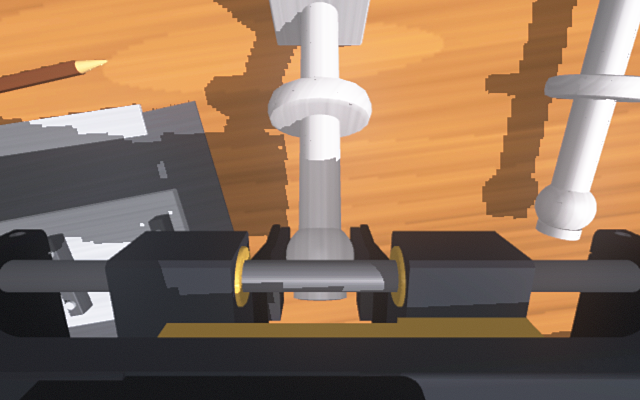

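The stem is tipping on the foot edge (foot (320,20), ball (320,255) turning in the pads). Continue the arc.

>>> apply_moves(moves=[[0.007,0,-0.008,0,0,0,1],[0.015,0,-0.017,0,0,0,1],[0.024,0,-0.024,0,0,0,1],[0.033,0,-0.031,0,0,0,1],[0.043,0,-0.037,0,0,0,1],[0.053,0,-0.043,0,0,0,1],[0.063,0,-0.047,0,0,0,1],[0.074,0,-0.051,0,0,0,1],[0.085,0,-0.053,0,0,0,1],[0.096,0,-0.055,0,0,0,1]])

```text
time_s: 20.55
ee_pos: [431.6, 224.6, 124.9]
tcp_rot: [-3.141, 0.0, 3.005]
contact_force: [0.3, -0.1, -1.2]
gripper_width: 30.2
grasp_force: 30.0
```

>>> apply_moves(moves=[[0.011,0,-0.001,0,0,0,1],[0.023,0,-0.001,0,0,0,1],[0.034,0,0,0,0,0,1],[0.045,0,0.001,0,0,0,1],[0.045,0,0.001,0,0,0,1],[0.045,0,0.001,0,0,0,1]])

```text
time_s: 21.3
ee_pos: [387.8, 230.7, 123.7]
tcp_rot: [-3.141, 0.0, 3.005]
contact_force: [1.3, -0.4, 0.4]
gripper_width: 30.5
grasp_force: 30.0
```

```bash
python3 - <<'E'
from h import *
s=manip.state();print(s["ee_pos"],s["gripper_width"],s["grasp_force"],s["contact_force"],s["tcp_rot"])
w=cam("wrist","w9"); c=cam("top"); sc=cam("scene")
a=np.hstack([cv2.resize(w["frame"],(480,300)),cv2.resize(sc["frame"][110:230,330:458],(320,300))]); cv2.imwrite("pics/m9.png",a[:,:,::-1])
# jig plate stops from top camera: dark inside plate
f=c["frame"]; np.save("top_now.npy",f)
h=cv2.cvtColor(f,cv2.COLOR_RGB2HSV)
m=cv2.inRange(h,np.array((0,0,130)),np.array((180,30,215)));
for k in cv2.findContours(m,cv2.RETR_EXTERNAL,cv2.CHAIN_APPROX_NONE)[0]:
    if cv2.contourArea(k)>400: print("plate?",rect(c,k,8),cv2.boundingRect(k))
E
```

```text
[387.76850705 230.65851873 123.69654393] 30.462971523142112 30.032987147569656 [ 1.33199986 -0.44356577  0.35580788] [-3.14139726e+00  2.70320902e-04  3.00467884e+00]
plate? [168.7, -609.6, 157.4, 152.8, 64.7] (504, 273, 53, 69)
plate? [554.2, -12.5, 257.2, 92.5, -87.1] (255, 158, 92, 39)
plate? [699.7, -308.0, 118.2, 91.8, -2.8] (386, 104, 33, 41)
plate? [1019.9, 202.3, 1341.5, 110.8, 89.3] (0, 2, 453, 43)
plate? [1077.1, 67.8, 743.8, 22.1, 88.3] (145, 0, 251, 8)
```

View pics/m9.png

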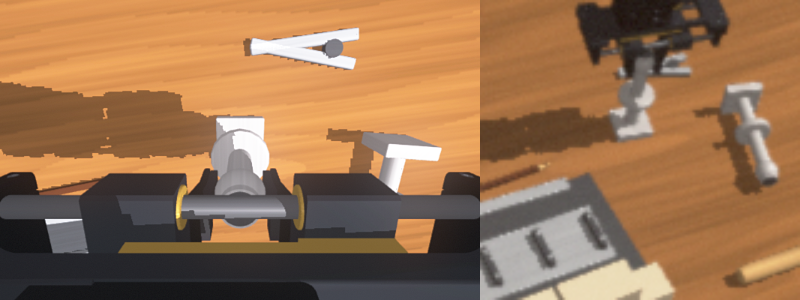

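```bash
python3 - <<'E'
from h import *
s=manip.state(); x,y,_=s["ee_pos"]
w=cam("wrist"); sc=cam("scene")
P=[(x,y,0),(x,y,14),(x,y,70),(x,y,142)]
print("wrist in view px",(w2p(w,P)*0.75).round(0).tolist()); q=w2p(sc,P); print("scene view px",np.c_[(q[:,0]-330)*2.5+480,(q[:,1]-110)*2.5].round(0).tolist())
h=np.cos(np.radians(-7.8)),np.sin(np.radians(-7.8))
c=np.array([(i*26,j*26) for i,j in ((-1,-1),(-1,1),(1,1),(1,-1))])
C=[(x+a*h[0]-b*h[1],y+a*h[1]+b*h[0],14) for a,b in c]; print("foot corners wrist",(w2p(w,C)*0.75).round(0).tolist())
c=cam("top"); p=p2w(c,[(255,197),(255,158)],8); print(p)
E
```

```text
wrist in view px [[240.0, 138.0], [240.0, 141.0], [239.0, 157.0], [239.0, 194.0]]
scene view px [[631.0, 126.0], [632.0, 120.0], [637.0, 95.0], [644.0, 61.0]]
foot corners wrist [[215.0, 117.0], [264.0, 117.0], [263.0, 163.0], [216.0, 163.0]]
[[498.94173536 116.04404259   8.        ]
 [611.15311367 115.12560024   8.        ]]
```

The projected vertical line and foot corners match the picture, so stem2 stands upright on its foot at (388,231). Now I'll measure the jig bays from the clean first top image.

```bash
python3 - <<'E'
from h import *
c=cam("top"); c["frame"]=cv2.imread("pics/top0.png")[:,:,::-1].copy()
h=cv2.cvtColor(c["frame"],cv2.COLOR_RGB2HSV); print(h[178,310],h[165,300],h[205,300])
m=cv2.inRange(h,np.array((0,0,150)),np.array((180,30,255))); m[:152]=0; m[206:]=0; m[:,:245]=0; m[:,358:]=0
k=max(cv2.findContours(m,cv2.RETR_EXTERNAL,cv2.CHAIN_APPROX_NONE)[0],key=cv2.contourArea)
print("plate",rect(c,k,8),rect(c,k,0))
f=np.zeros_like(m); cv2.drawContours(f,[k],-1,255,-1); f=cv2.erode(f,np.ones((5,5)))
d=cv2.inRange(h[:,:,2],0,125)&f
for q in cv2.findContours(d,cv2.RETR_EXTERNAL,cv2.CHAIN_APPROX_NONE)[0]:
    if cv2.contourArea(q)>15: print("stop",rect(c,q,20),cv2.boundingRect(q))
w=cam("wrist")
E
```

```text
[100   8 187] [108   7 190] [128  11  95]
plate [554.9, -12.9, 256.1, 88.9, -87.1] [556.3, -12.5, 257.7, 89.5, -87.1]
stop [546.7, 97.4, 60.8, 18.7, 2.6] (257, 169, 8, 22)
stop [550.2, 20.5, 61.7, 17.3, 4.7] (285, 167, 8, 22)
stop [554.0, -56.8, 61.1, 16.7, 2.4] (312, 165, 8, 22)
```

```bash
python3 - <<'E'
from h import *
go([558.7,-90.8,178],np.radians(182.8))
E
```

```text
row [-0.2132, -0.2951, -0.0542, -0.0001, -0.0, -0.0592]
```

>>> apply_moves(moves=[[0,0,-0.015,0,0,0,1],[0,0,-0.035,0,0,0,1],[0,0,-0.054,0,0,0,1],[-0.02,-0.028,-0.054,0,0,-0.006,1],[-0.05,-0.069,-0.054,0,0,-0.014,1],[-0.08,-0.111,-0.054,0,0,-0.022,1],[-0.11,-0.152,-0.054,0,0,-0.03,1],[-0.14,-0.194,-0.054,0,0,-0.038,1],[-0.17,-0.235,-0.054,0,0,-0.047,1],[-0.195,-0.27,-0.054,0,0,-0.054,1]])

```text
time_s: 22.95
ee_pos: [544.3, -64.9, 178.1]
tcp_rot: [3.141, -0.001, -3.109]
contact_force: [0.9, -0.1, -4.5]
gripper_width: 30.6
grasp_force: 30.0
```

>>> apply_moves(moves=[[-0.01,-0.014,0,0,0,-0.003,1],[-0.018,-0.025,0,0,0,-0.005,1],[-0.018,-0.025,0,0,0,-0.005,1],[-0.018,-0.025,0,0,0,-0.005,1],[-0.018,-0.025,0,0,0,-0.005,1]])

```text
time_s: 23.58
ee_pos: [562.4, -86.8, 177.8]
tcp_rot: [3.141, -0.0, -3.092]
contact_force: [-1.2, -0.0, -4.5]
gripper_width: 30.4
grasp_force: 30.0
```

```bash
python3 - <<'E'
from h import *
s=manip.state();print(s["ee_pos"],s["tcp_rot"],s["gripper_width"],s["grasp_force"],s["contact_force"])
w=cam("wrist","w10")
C=np.array([554.9,-12.9]);a=np.radians(2.8);ex=np.array([np.cos(a),np.sin(a)]);ey=np.array([-np.sin(a),np.cos(a)])
P=[np.r_[C+i*ex+j*ey,8] for i,j in ((-45,-129),(45,-129),(-45,129))]+[np.r_[C+i*30*ex+j*ey,20] for j in (-117,-39,39,117) for i in (-1,1)]
print(w2p(w,P).round(0).tolist())
go([558.7,-90.8,178],np.radians(182.8))
E
```

```text
[562.41394771 -86.77191613 177.82375854] [ 3.14145285e+00 -4.65790743e-04 -3.09210385e+00] 30.419608897148184 30.024490719661117 [-1.16428132 -0.03270319 -4.49506248]
[[262.0, 122.0], [266.0, 211.0], [532.0, 123.0], [274.0, 139.0], [276.0, 201.0], [357.0, 140.0], [355.0, 201.0], [441.0, 140.0], [435.0, 201.0], [524.0, 140.0], [514.0, 201.0]]
row [0.004, -0.0037, -0.0001, -0.0, -0.0001, 0.0002]
```

View pics/w10.png

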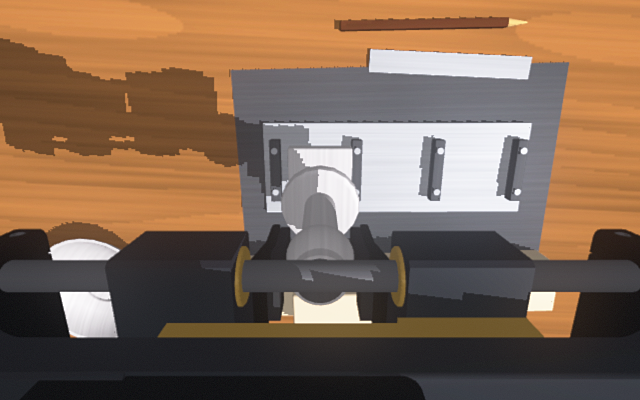

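Wrist view: the stem hangs upright over the right bay. Plate corners (264,123) and (531,124) and the stop screws (357,150), (440,150), (523,151) match my projection within 1 px, so the bay position holds. Correct and lower.

>>> apply_moves(moves=[[0.004,-0.004,0,0,0,0,1],[0.004,-0.004,0,0,0,0,1],[0.004,-0.004,0.01,0,0,0,1],[0.004,-0.004,0.02,0,0,0,1],[0.004,-0.004,0.03,0,0,0,1],[0.004,-0.004,0.036,0,0,0,1],[0.004,-0.004,0.036,0,0,0,1],[0.004,-0.004,0.036,0,0,0,1]])

```text
time_s: 24.62
ee_pos: [559.3, -92.1, 142.2]
tcp_rot: [-3.141, 0.0, -3.093]
contact_force: [-1.3, 0.1, -4.1]
gripper_width: 30.4
grasp_force: 30.0
```

```bash
python3 - <<'E'
from h import *
s=manip.state();print(s["ee_pos"],s["tcp_rot"],s["contact_force"])
w=cam("wrist","w11")
go([558.7,-90.8,131.5],np.radians(182.8))
f=w["frame"]; h=cv2.cvtColor(f,cv2.COLOR_RGB2HSV)
def foot(x,y,a):
    r=R.from_euler("z",a,degrees=True).as_matrix()[:2,:2]; z=s["ee_pos"][2]-123.7+14
    return [np.r_[r@np.array(q)+[x,y],z] for q in ((-26,-26),(-26,26))]
print("expected foot edge corners",w2p(w,foot(*s["ee_pos"][:2],2.8)))
C=np.array([554.9,-12.9]);r=R.from_euler("z",2.8,degrees=True).as_matrix()[:2,:2]
print("stops exp",w2p(w,[np.r_[C+r@np.array([i,j]),20] for j in (-112,-44) for i in(-30,0,30)]).round(1).tolist())
for v in (128,136,144,150,156,162): print(v,[int(x) for x in f[v,225:385:2].mean(1)])
E
```

```text
[559.31826027 -92.08795559 142.16328157] [-3.14117621e+00  4.69099665e-04 -3.09315500e+00] [-1.3131401   0.10231327 -4.08532662]
row [0.0007, 0.0014, 0.0108, -0.0002, 0.0003, -0.0001]
expected foot edge corners [[287.33297438 156.40537439]
 [351.92034799 156.47584333]]
stops exp [[280.6, 148.5], [281.6, 183.3], [282.6, 216.2], [361.9, 148.6], [360.7, 183.4], [359.6, 216.3]]
128 [75, 75, 76, 70, 62, 64, 63, 64, 65, 65, 62, 62, 63, 66, 64, 64, 63, 64, 63, 59, 69, 70, 70, 72, 103, 74, 59, 61, 71, 75, 73, 73, 96, 103, 62, 66, 65, 75, 76, 74, 78, 104, 79, 66, 67, 75, 77, 76, 78, 104, 77, 68, 68, 67, 79, 78, 77, 98, 104, 68, 69, 69, 76, 78, 79, 79, 68, 68, 70, 69, 77, 80, 80, 86, 79, 78, 79, 76, 77, 87]
136 [84, 81, 83, 83, 63, 64, 64, 65, 64, 65, 67, 67, 67, 65, 66, 66, 66, 66, 66, 125, 128, 126, 123, 212, 230, 229, 226, 227, 227, 225, 228, 232, 233, 231, 230, 230, 230, 228, 230, 232, 235, 235, 233, 232, 232, 231, 231, 233, 236, 237, 235, 233, 233, 232, 231, 230, 230, 231, 230, 231, 231, 231, 231, 231, 231, 231, 231, 231, 231, 230, 231, 232, 231, 231, 231, 232, 232, 231, 232, 232]
144 [77
[... 813 characters left out ...]
 64, 65, 65, 66, 65, 64, 105, 129, 132, 86, 66, 65, 67, 67, 70, 62, 130, 133, 122, 138, 142, 141, 140, 142, 146, 243, 240, 236, 239, 238, 239, 238, 239, 237, 236, 242, 237, 240, 241, 237, 236, 240, 241, 239, 242, 243, 241, 244, 244, 242, 252, 129, 132, 130, 132, 75, 113, 91, 106, 112, 114, 161, 233, 230, 230, 230, 231]
162 [77, 76, 76, 78, 75, 64, 67, 66, 64, 65, 65, 64, 66, 65, 67, 65, 66, 67, 67, 85, 131, 132, 93, 93, 130, 130, 130, 74, 59, 125, 130, 123, 141, 143, 142, 142, 142, 145, 141, 238, 239, 241, 240, 240, 238, 239, 236, 236, 242, 236, 238, 241, 237, 236, 239, 240, 240, 243, 242, 241, 243, 244, 242, 250, 129, 133, 132, 135, 74, 110, 224, 230, 231, 170, 181, 233, 232, 232, 231, 232]
```

The foot (cols 289–352) sits centred between the stops (281–361), but its near edge is some rows high, so the stem hangs a few degrees off plumb. Measure that before setting down.

```bash
python3 - <<'E'
from h import *
s=manip.state(); w=cam("wrist"); f=w["frame"].mean(2)
for u in (300,320,340): print(u,[int(f[v,u]) for v in range(136,190,2)])
z0=s["ee_pos"]; r=R.from_euler("z",2.8,degrees=True)
B=np.array([z0[0],z0[1],z0[2]+18.5])
for t in (0,2,3,4,5,6):  # stem swung: foot toward robot by t deg
    q=B+r.apply(R.from_euler("y",t,degrees=True).apply([[-26,0,-128],[-26,0,-142],[26,0,-142],[0,0,-72]])); print(t,w2p(w,q[:2])[:,1].round(1), (q[2]-B).round(1))
E
```

```text
300 [228, 223, 125, 129, 129, 122, 122, 238, 242, 236, 236, 238, 144, 143, 145, 144, 144, 146, 120, 125, 147, 145, 144, 143, 143, 142, 143]
320 [228, 237, 126, 134, 131, 123, 122, 236, 239, 239, 239, 239, 240, 239, 243, 136, 136, 242, 243, 243, 244, 243, 243, 242, 240, 241, 240]
340 [230, 230, 227, 235, 236, 160, 122, 240, 243, 242, 242, 243, 243, 243, 243, 242, 243, 246, 169, 170, 245, 245, 242, 241, 241, 240, 241]
0 [156.5 153.7] [  26.     1.3 -142. ]
2 [151.2 148. ] [  21.     1.  -142.8]
3 [148.5 145.2] [  18.5    0.9 -143.2]
4 [145.8 142.3] [  16.     0.8 -143.5]
5 [143.2 139.5] [  13.5    0.7 -143.7]
6 [140.5 136.6] [  11.     0.5 -143.9]
```

Tilt is about 3°. I'll touch down with the far foot edge about 7 mm forward, then bring the ball back over the foot.

>>> apply_moves(moves=[[-0.007,0.001,0.003,0,0,0,1],[-0.007,0.001,0.007,0,0,0,1],[-0.007,0.001,0.0095,0,0,0,1],[-0.007,0.001,0.0095,0,0,0,1],[-0.004,0.001,0.01,0,0,0,1],[-0.002,0.001,0.0105,0,0,0,1],[0.001,0.001,0.011,0,0,0,1],[0.001,0.001,0.011,0,0,0,1]])

```text
time_s: 25.72
ee_pos: [558.9, -91.2, 131.9]
tcp_rot: [-3.141, 0.003, -3.093]
contact_force: [1.7, 1.7, 3.3]
gripper_width: 30.0
grasp_force: 30.1
```

```bash
python3 - <<'E'
from h import *
s=manip.state(); w=cam("wrist"); f=w["frame"].mean(2); print(s["ee_pos"],s["contact_force"],s["tcp_rot"][2])
for u in (300,320,340): print(u,[int(f[v,u]) for v in range(136,176,2)])
for v in (160,166): print(v,[int(x) for x in f[v,265:385:2]])
z0=s["ee_pos"]; r=R.from_euler("z",2.8,degrees=True)
B=np.array([z0[0],z0[1],150])
for t in (-2,0,2):
    q=B+r.apply(R.from_euler("y",t,degrees=True).apply([[-26,-26,-128],[-26,26,-128],[-26,0,-142]])); print(t,w2p(w,q).round(1).tolist())
C=np.array([554.9,-12.9]);r2=r.as_matrix()[:2,:2]
print("stops exp",w2p(w,[np.r_[C+r2@np.array([i,j]),20] for j in (-112,-44) for i in(-30,0)]).round(1).tolist())
go([558.7,-90.8,131.5],np.radians(182.8))
E
```

```text
[558.87330768 -91.15476725 131.89579009] [1.70571094 1.66498454 3.33462473] -3.0933192036184893
300 [231, 228, 228, 224, 227, 227, 228, 230, 159, 130, 119, 176, 237, 239, 183, 146, 148, 148, 148, 148]
320 [233, 229, 231, 227, 231, 228, 231, 230, 234, 131, 122, 170, 241, 240, 240, 240, 240, 242, 154, 134]
340 [233, 231, 233, 228, 233, 229, 234, 231, 235, 128, 123, 176, 246, 244, 244, 244, 244, 243, 244, 244]
160 [131, 68, 70, 110, 103, 71, 70, 64, 133, 131, 130, 130, 141, 147, 146, 148, 145, 152, 245, 242, 239, 239, 240, 242, 240, 242, 239, 238, 243, 240, 240, 245, 240, 240, 242, 244, 244, 247, 247, 245, 247, 248, 245, 249, 135, 135, 135, 136, 80, 88, 100, 169, 196, 125, 117, 232, 234, 233, 234, 234]
166 [131, 72, 101, 132, 132, 89, 69, 63, 128, 129, 128, 130, 140, 148, 146, 148, 147, 148, 143, 236, 238, 239, 240, 241, 239, 240, 239, 236, 242, 239, 239, 243, 238, 238, 239, 241, 241, 244, 244, 242, 244, 245, 243, 253, 132, 133, 134, 136, 77, 109, 162, 235, 236, 157, 124, 236, 232, 232, 233, 232]
-2 [[287.6, 161.4], [351.7, 161.5], [319.7, 159.0]]
0 [[287.4, 156.1], [352.0, 156.2], [319.7, 153.3]]
2 [[287.1, 150.8], [352.2, 150.9], [319.7, 147.7]]
stops exp [[278.0, 150.6], [279.2, 186.5], [362.2, 150.7], [361.0, 186.6]]
row [0.0002, 0.0004, 0.0003, -0.0002, 0.0008, -0.0002]
```

Foot flat at cols 289–353, gaps of 8 px to both stops (281, 361). Release and rise.

>>> apply_moves(moves=[[0,0,0,0,0,0,0.3],[0,0,0,0,0,0,0],[0,0,0,0,0,0,-0.2],[0,0,0,0,0,0,-0.2],[0,0,0,0,0,0,-0.2],[0,0,-0.03,0,0,0,-0.2],[0,0,-0.08,0,0,0,-0.2],[0,0,-0.13,0,0,0,-0.2],[0,0,-0.15,0,0,0,-0.2]])

```text
time_s: 26.9
ee_pos: [559.3, -91.5, 284.6]
tcp_rot: [-3.139, 0.005, -3.093]
contact_force: [0.3, 0.2, -0.0]
gripper_width: 52.3
grasp_force: 0.0
```

```bash
python3 - <<'E'
from h import *
go([505,375,200],np.radians(170))
w=cam("wrist","w12"); s=manip.state(); print(s["ee_pos"],s["gripper_width"])
r=R.from_euler("z",2.8,degrees=True).as_matrix()[:2,:2]
print("foot edge exp",w2p(w,[np.r_[r@np.array(q)+[558.7,-90.8],22] for q in((-26,-26),(-26,26))]), "plate edge",w2p(w,[np.r_[r@np.array([-45,-78])+[554.9,-12.9],8]]))
f=w["frame"].mean(2)
u=int(w2p(w,[[532,-92,22]])[0][0]); print(u,[(v,int(f[v,u])) for v in range(140,200,2)])
print([(u,int(f[190,u])) for u in range(270,370,2)])
E
```

```text
row [0.0321, 0.4687, 0.0834, -0.0005, 0.0016, 0.071]
[559.72072331 -91.58967193 285.91160271] 52.31683142231025
foot edge exp [[299.77487635 134.23385951]
 [341.87934657 134.28276699]] plate edge [[320.84762875 117.8365006 ]]
320 [(140, 248), (142, 164), (144, 246), (146, 248), (148, 248), (150, 247), (152, 247), (154, 248), (156, 252), (158, 166), (160, 129), (162, 133), (164, 133), (166, 152), (168, 180), (170, 147), (172, 141), (174, 225), (176, 112), (178, 118), (180, 118), (182, 117), (184, 117), (186, 117), (188, 117), (190, 117), (192, 117), (194, 116), (196, 114), (198, 158)]
[(270, 117), (272, 118), (274, 118), (276, 118), (278, 117), (280, 119), (282, 118), (284, 118), (286, 118), (288, 118), (290, 119), (292, 118), (294, 118), (296, 118), (298, 119), (300, 118), (302, 117), (304, 117), (306, 128), (308, 251), (310, 112), (312, 113), (314, 118), (316, 118), (318, 117), (320, 117), (322, 116), (324, 119), (326, 117), (328, 118), (330, 115), (332, 150), (334, 251), (336, 200), (338, 113), (340, 119), (342, 120), (344, 120), (346, 119), (348, 121), (350, 121), (352, 120), (354, 120), (356, 120), (358, 120), (360, 122), (362, 121), (364, 121), (366, 120), (368, 122)]
```

```bash
python3 - <<'E'
from h import *
go([525,371,230],np.radians(167.2))
w=cam("wrist"); f=w["frame"].mean(2)
print([(v,int(f[v,320])) for v in range(108,142,1)])
print([(u,int(f[138,u])) for u in range(288,356,2)])
E
```

```text
row [0.0126, 0.4639, 0.0546, -0.0006, 0.0021, 0.0865]
[(108, 121), (109, 121), (110, 119), (111, 118), (112, 121), (113, 124), (114, 123), (115, 123), (116, 114), (117, 125), (118, 238), (119, 243), (120, 240), (121, 240), (122, 238), (123, 236), (124, 236), (125, 234), (126, 237), (127, 236), (128, 237), (129, 240), (130, 240), (131, 243), (132, 174), (133, 137), (134, 132), (135, 180), (136, 248), (137, 248), (138, 246), (139, 248), (140, 251), (141, 180)]
[(288, 140), (290, 147), (292, 96), (294, 96), (296, 144), (298, 142), (300, 142), (302, 161), (304, 160), (306, 155), (308, 251), (310, 251), (312, 247), (314, 248), (316, 247), (318, 248), (320, 246), (322, 248), (324, 247), (326, 248), (328, 246), (330, 248), (332, 248), (334, 250), (336, 249), (338, 250), (340, 251), (342, 201), (344, 142), (346, 147), (348, 84), (350, 223), (352, 244), (354, 224)]
```

Stem2 stands centred: foot edge at row 135 (134 expected), cols 301–342 between the stops at 295 and 348. On to stem1.

>>> apply_moves(moves=[[0.013,0.464,0,0,0.002,0.087,-1],[0.013,0.464,0,0,0.002,0.087,-1],[0.013,0.464,0,0,0.002,0.087,-1],[0.013,0.464,0,0,0.002,0.087,-1],[0.013,0.464,0,0,0.002,0.087,-1],[0.013,0.464,0.055,0,0.002,0.087,-1],[0.013,0.464,0.055,0,0.002,0.087,-1],[0.013,0.464,0.055,0,0.002,0.087,-1],[0.013,0.464,0.055,0,0.002,0.087,-1],[0.013,0.464,0.055,0,0.002,0.087,-1]])

```text
time_s: 28.25
ee_pos: [521.9, 370.9, 223.7]
tcp_rot: [-3.138, -0.008, 2.917]
contact_force: [0.4, -0.2, -0.4]
gripper_width: 87.2
grasp_force: 0.0
```

>>> apply_moves(moves=[[0,0,0,0,0,0,-1],[0,0,0,0,0,0,-1],[0,0,0,0,0,0,-1],[0,0,0,0,0,0,-1]])

```text
time_s: 28.75
ee_pos: [522.8, 371.5, 226.0]
tcp_rot: [-3.141, -0.006, 2.916]
contact_force: [-0.7, -0.1, -0.0]
gripper_width: 86.9
grasp_force: 0.0
```

```bash
python3 - <<'E'
from h import *
s=manip.state();print(s["ee_pos"],s["tcp_rot"])
w=cam("wrist","w13")
for P in ([545,367,26],[440.7,391,26],[475,383,26]): print(w2p(w,[P]))
r=stem(w,(255,20,385,215)); print([(a,round(float(x),1),n) for a,x,n in r[::5]],r[-1])
E
```

```text
[522.81241361 371.51092225 226.04398704] [-3.14089368 -0.00576955  2.91609583]
[[320.11238897 187.64273644]]
[[320.34756517  85.75053058]]
[[320.16585299 121.05093116]]
[(44, 321.5, 48), (49, 317.5, 56), (54, 317.5, 56), (59, 317.0, 55), (64, 317.5, 20), (69, 318.0, 19), (74, 318.0, 19), (79, 318.0, 19), (84, 318.0, 19), (89, 318.0, 19), (94, 318.5, 20), (99, 318.5, 20), (104, 318.5, 20), (109, 319.0, 19), (114, 320.0, 41), (119, 318.5, 50), (124, 318.5, 48), (129, 319.0, 19), (134, 319.0, 19), (139, 319.0, 19), (144, 319.0, 19), (149, 319.0, 19), (154, 319.0, 19), (159, 319.5, 18), (164, 319.5, 18), (169, 319.5, 18), (174, 319.5, 18), (179, 319.5, 24), (184, 319.5, 28), (189, 319.5, 28), (194, 319.5, 24), (199, 320.0, 21), (204, 320.5, 18)] (205, np.float64(320.0), 13)
```

```bash
python3 - <<'E'
from h import *
w=cam("wrist"); p=p2w(w,[(319.5,186.5),(318,85),(318.6,120.5)],26); print(p.round(1))
d=p[0]-p[1]; a=np.degrees(np.arctan2(d[1],d[0])); u=d/np.linalg.norm(d); print(a, p[2]+72*u)
b=(p[0]+p[2]+72*u)/2; print(b); go([b[0],b[1],7.5],np.radians(a+180))
E
```

```text
[[543.5 366.7  26. ]
 [439.4 388.9  26. ]
 [474.  381.6  26. ]]
-12.026409649036509 [544.39496219 366.60745445  26.        ]
[543.92733181 366.66688052  26.        ]
row [-0.0231, 0.0001, 0.2183, -0.0003, -0.0019, -0.0048]
```

>>> apply_moves(moves=[[-0.023,0,0.05,0,-0.002,-0.005,-0.5],[-0.023,0,0.1,0,-0.002,-0.005,-0.5],[-0.023,0,0.15,0,-0.002,-0.005,-0.5],[-0.023,0,0.19,0,-0.002,-0.005,-0.5],[-0.023,0,0.21,0,-0.002,-0.005,-0.5],[-0.023,0,0.218,0,-0.002,-0.005,-0.5],[-0.023,0,0.218,0,-0.002,-0.005,-0.5]])

```text
time_s: 29.72
ee_pos: [544.4, 367.1, 8.6]
tcp_rot: [-3.141, 0.001, 2.932]
contact_force: [0.4, -0.4, 0.6]
gripper_width: 65.3
grasp_force: 0.0
```

```bash
python3 - <<'E'
from h import *
s=manip.state();print(s["ee_pos"],s["tcp_rot"],s["contact_force"],s["gripper_width"])
w=cam("wrist"); r=stem(w,(240,40,400,255)); print([(a,round(float(x),1),n) for a,x,n in r[::6]])
go([543.9,366.7,7.5],np.radians(168))
E
```

```text
[544.37174227 367.13856806   8.55549434] [-3.14143649e+00  1.18723792e-03  2.93243197e+00] [ 0.37514102 -0.35294699  0.58994403] 65.26836471752068
[(40, 318.0, 51), (46, 318.5, 50), (52, 318.5, 50), (58, 318.5, 50), (64, 318.5, 50), (70, 318.5, 50), (76, 318.5, 50), (82, 318.0, 121), (88, 318.5, 128), (94, 318.0, 129), (100, 318.0, 129), (106, 318.0, 125), (112, 319.0, 99), (118, 318.5, 48), (124, 318.5, 48), (130, 318.0, 47), (136, 318.0, 47), (142, 318.0, 47), (148, 318.0, 47), (154, 318.0, 47), (160, 318.0, 47), (166, 318.5, 46), (172, 318.5, 46), (178, 318.5, 46), (184, 318.0, 45), (190, 318.0, 45), (196, 318.0, 45), (202, 318.0, 45), (208, 318.0, 45), (214, 318.0, 45), (220, 317.5, 44), (226, 318.0, 43), (232, 318.0, 47), (238, 317.5, 56), (244, 318.0, 63), (250, 318.0, 67)]
row [0.0008, -0.0009, 0.0018, 0.0002, 0.0007, 0.0001]
```

>>> apply_moves(moves=[[0,0,0,0,0,0,1],[0,0,0,0,0,0,1],[0,0,0,0,0,0,1],[0,0,0,0,0,0,1],[0,0,0,0,0,0,1],[0,0,0,0,0,0,1],[0,0,0,0,0,0,1],[0,0,0,0,0,0,1]])

```text
time_s: 30.78
ee_pos: [543.7, 366.8, 7.6]
tcp_rot: [-3.141, 0.0, 2.932]
contact_force: [-0.4, -0.1, 0.4]
gripper_width: 30.5
grasp_force: 30.0
```

>>> apply_moves(moves=[[0,0,0,0,0,0,1],[0,0,0,0,0,0,1],[0.003,0,-0.011,0,0,0,1],[0.006,0,-0.022,0,0,0,1],[0.01,0,-0.032,0,0,0,1],[0.015,0,-0.043,0,0,0,1],[0.021,0,-0.052,0,0,0,1],[0.027,0,-0.062,0,0,0,1],[0.027,0,-0.062,0,0,0,1]])

```text
time_s: 31.9
ee_pos: [517.2, 372.9, 70.7]
tcp_rot: [-3.142, 0.001, 2.933]
contact_force: [0.1, -0.5, -1.1]
gripper_width: 30.1
grasp_force: 30.0
```

>>> apply_moves(moves=[[0.007,0,-0.008,0,0,0,1],[0.015,0,-0.017,0,0,0,1],[0.024,0,-0.024,0,0,0,1],[0.033,0,-0.031,0,0,0,1],[0.043,0,-0.037,0,0,0,1],[0.053,0,-0.043,0,0,0,1],[0.063,0,-0.047,0,0,0,1],[0.074,0,-0.051,0,0,0,1],[0.085,0,-0.053,0,0,0,1],[0.096,0,-0.055,0,0,0,1]])

```text
time_s: 33.15
ee_pos: [422.7, 392.6, 124.9]
tcp_rot: [-3.141, 0.0, 2.932]
contact_force: [0.5, -0.4, -0.1]
gripper_width: 30.6
grasp_force: 30.0
```

>>> apply_moves(moves=[[0.011,0,-0.001,0,0,0,1],[0.023,0,-0.001,0,0,0,1],[0.034,0,0,0,0,0,1],[0.045,0,0.001,0,0,0,1],[0.045,0,0.001,0,0,0,1],[0.045,0,0.001,0,0,0,1]])

```text
time_s: 33.9
ee_pos: [379.4, 401.8, 123.5]
tcp_rot: [-3.141, 0.001, 2.933]
contact_force: [2.2, -0.5, 2.0]
gripper_width: 30.0
grasp_force: 30.0
```

```bash
cat >> h.py <<'E'
def footcheck(base,yaw,ubase=123.7):
    """rows of the held foot's near edges in the wrist image against tilt"""
    s=manip.state(); w=cam("wrist"); f=w["frame"].mean(2); z0=s["ee_pos"]; print(z0,s["tcp_rot"],s["gripper_width"],s["grasp_force"],s["contact_force"])
    r=R.from_euler("z",yaw,degrees=True); B=np.array([z0[0],z0[1],z0[2]-ubase+142])
    for t in (-3,0,3):
        q=B+r.apply(R.from_euler("y",t,degrees=True).apply([[-26,-26,-128],[-26,26,-128],[-26,0,-142]])); print(t,w2p(w,q).round(1).tolist())
    for u in (305,320,335): print(u,[(v,int(f[v,u])) for v in range(136,176,2)])
    print(166,[(u,int(f[166,u])) for u in range(265,385,3)])
    return w
E
python3 - <<'E'
from h import *
footcheck(0,-12)
s=manip.state(); C=np.array([554.9,-12.9]); r=R.from_euler("z",2.8,degrees=True).as_matrix()[:2,:2]; t=C+r@[0,78]; print(t)
go([*t,178],np.radians(182.8))
E
```

```text
[379.44356442 401.77243912 123.54396927] [-3.14072292e+00  6.04584303e-04  2.93253598e+00] 30.04602138441684 30.047777853906155 [ 2.19819461 -0.53137018  2.04962341]
-3 [[287.5, 164.4], [351.4, 164.5], [319.5, 162.2]]
0 [[287.1, 156.4], [351.7, 156.5], [319.5, 153.7]]
3 [[286.8, 148.4], [352.1, 148.6], [319.5, 145.2]]
305 [(136, 142), (138, 140), (140, 144), (142, 142), (144, 140), (146, 143), (148, 149), (150, 153), (152, 153), (154, 152), (156, 124), (158, 169), (160, 249), (162, 247), (164, 246), (166, 246), (168, 246), (170, 246), (172, 246), (174, 250)]
320 [(136, 142), (138, 142), (140, 140), (142, 141), (144, 148), (146, 151), (148, 154), (150, 154), (152, 152), (154, 148), (156, 124), (158, 165), (160, 250), (162, 248), (164, 247), (166, 248), (168, 248), (170, 248), (172, 242), (174, 148)]
335 [(136, 140), (138, 139), (140, 146), (142, 151), (144, 152), (146, 153), (148, 150), (150, 154), (152, 159), (154, 161), (156, 142), (158, 165), (160, 251), (162, 248), (164, 248), (166, 248), (168, 248), (170, 248), (172, 249), (174, 251)]
166 [(265, 92), (268, 91), (271, 93), (274, 90), (277, 91), (280, 93), (283, 94), (286, 97), (289, 175), (292, 245), (295, 247), (298, 247), (301, 249), (304, 248), (307, 247), (310, 248), (313, 247), (316, 247), (319, 246), (322, 248), (325, 247), (328, 247), (331, 245), (334, 248), (337, 248), (340, 249), (343, 248), (346, 250), (349, 243), (352, 208), (355, 160), (358, 158), (361, 158), (364, 157), (367, 157), (370, 156), (373, 156), (376, 155), (379, 155), (382, 155)]
[551.08971796  65.00687871]
row [-0.2378, -0.2938, -0.0541, -0.0003, 0.0001, -0.0822]
```

Stem1 is upright on its foot. Lift and carry to the left bay, smoothly.

>>> apply_moves(moves=[[0,0,-0.015,0,0,0,1],[0,0,-0.035,0,0,0,1],[0,0,-0.05,0,0,0,1],[-0.01,-0.012,-0.054,0,0,-0.003,1],[-0.03,-0.037,-0.054,0,0,-0.01,1],[-0.06,-0.074,-0.054,0,0,-0.02,1],[-0.09,-0.111,-0.054,0,0,-0.031,1],[-0.12,-0.148,-0.054,0,0,-0.041,1],[-0.15,-0.185,-0.054,0,0,-0.052,1],[-0.178,-0.22,-0.054,0,0,-0.062,1]])

```text
time_s: 35.2
ee_pos: [508.0, 148.1, 178.0]
tcp_rot: [-3.141, -0.001, 3.128]
contact_force: [0.5, 0.5, -4.6]
gripper_width: 30.3
grasp_force: 30.0
```

>>> apply_moves(moves=[[-0.024,-0.03,0,0,0,-0.008,1],[-0.042,-0.052,0,0,0,-0.014,1],[-0.054,-0.067,0,0,0,-0.018,1],[-0.06,-0.074,0,0,0,-0.02,1],[-0.06,-0.074,0,0,0,-0.02,1],[-0.06,-0.074,0,0,0,-0.02,1],[-0.06,-0.074,0,0,0,-0.02,1]])

```text
time_s: 36.08
ee_pos: [566.2, 75.5, 177.9]
tcp_rot: [-3.141, -0.001, -3.092]
contact_force: [0.1, 0.5, -4.5]
gripper_width: 30.4
grasp_force: 30.0
```

```bash
python3 - <<'E'
from h import *
footcheck(0,2.8)
go([551.1,65,142],np.radians(182.8))
E
```

```text
[566.17984272  75.49854736 177.8599766 ] [-3.14078106e+00 -5.33478276e-04 -3.09231653e+00] 30.414487838571144 30.029312018305063 [ 0.14460651  0.54203767 -4.46087241]
-3 [[287.7, 164.4], [351.6, 164.6], [319.7, 162.2]]
0 [[287.4, 156.5], [352.0, 156.6], [319.7, 153.8]]
3 [[287.0, 148.5], [352.4, 148.6], [319.7, 145.3]]
305 [(136, 152), (138, 149), (140, 154), (142, 152), (144, 158), (146, 152), (148, 140), (150, 209), (152, 251), (154, 249), (156, 249), (158, 249), (160, 249), (162, 249), (164, 250), (166, 210), (168, 162), (170, 147), (172, 146), (174, 161)]
320 [(136, 241), (138, 238), (140, 243), (142, 241), (144, 245), (146, 248), (148, 142), (150, 204), (152, 252), (154, 250), (156, 249), (158, 250), (160, 250), (162, 249), (164, 250), (166, 254), (168, 151), (170, 158), (172, 254), (174, 251)]
335 [(136, 244), (138, 242), (140, 249), (142, 248), (144, 250), (146, 252), (148, 145), (150, 205), (152, 253), (154, 251), (156, 251), (158, 251), (160, 251), (162, 251), (164, 251), (166, 250), (168, 252), (170, 227), (172, 180), (174, 234)]
166 [(265, 83), (268, 85), (271, 87), (274, 78), (277, 150), (280, 147), (283, 147), (286, 149), (289, 159), (292, 167), (295, 165), (298, 167), (301, 167), (304, 206), (307, 255), (310, 255), (313, 254), (316, 253), (319, 253), (322, 255), (325, 251), (328, 251), (331, 248), (334, 250), (337, 250), (340, 251), (343, 251), (346, 252), (349, 251), (352, 217), (355, 159), (358, 236), (361, 203), (364, 134), (367, 134), (370, 134), (373, 133), (376, 133), (379, 132), (382, 133)]
row [0.0157, -0.0096, 0.0359, -0.0003, -0.0001, 0.0001]
```

Again a swing of about 3°. Same method: go to 7 mm ahead of the target, touch, bring the ball back.

>>> apply_moves(moves=[[0.004,-0.005,0,0,0,0,1],[0.009,-0.0095,0.003,0,0,0,1],[0.009,-0.0095,0.012,0,0,0,1],[0.009,-0.0095,0.022,0,0,0,1],[0.009,-0.0095,0.032,0,0,0,1],[0.009,-0.0095,0.037,0,0,0,1],[0.009,-0.0095,0.037,0,0,0,1],[0.009,-0.0095,0.037,0,0,0,1]])

```text
time_s: 37.12
ee_pos: [558.5, 64.9, 141.3]
tcp_rot: [-3.141, 0.001, -3.093]
contact_force: [-0.5, 0.3, -4.5]
gripper_width: 30.9
grasp_force: 30.0
```

```bash
python3 - <<'E'
from h import *
w=footcheck(0,2.8)
C=np.array([554.9,-12.9]); r=R.from_euler("z",2.8,degrees=True).as_matrix()[:2,:2]
print("stops",w2p(w,[np.r_[C+r@[i,j],20] for j in(44,112) for i in(-30,0)]).round(1).tolist())
go([558.1,65,133],np.radians(182.8));go([551.1,65,131.7],np.radians(182.8))
E
```

```text
[558.5105719   64.85615737 141.26067281] [-3.14055902e+00  5.94584094e-04 -3.09314153e+00] 30.887317482182425 30.029514580965042 [-0.51279213  0.30618735 -4.47342924]
-3 [[287.8, 164.3], [351.7, 164.4], [319.8, 162.1]]
0 [[287.4, 156.4], [352.0, 156.5], [319.8, 153.6]]
3 [[287.1, 148.4], [352.4, 148.5], [319.8, 145.1]]
305 [(136, 236), (138, 234), (140, 239), (142, 183), (144, 142), (146, 143), (148, 147), (150, 136), (152, 205), (154, 249), (156, 248), (158, 248), (160, 248), (162, 248), (164, 248), (166, 254), (168, 157), (170, 161), (172, 140), (174, 144)]
320 [(136, 237), (138, 236), (140, 240), (142, 179), (144, 146), (146, 145), (148, 148), (150, 135), (152, 199), (154, 251), (156, 249), (158, 249), (160, 249), (162, 249), (164, 249), (166, 250), (168, 230), (170, 140), (172, 194), (174, 252)]
335 [(136, 238), (138, 237), (140, 238), (142, 241), (144, 180), (146, 145), (148, 149), (150, 136), (152, 200), (154, 252), (156, 250), (158, 250), (160, 250), (162, 250), (164, 250), (166, 250), (168, 250), (170, 254), (172, 181), (174, 185)]
166 [(265, 140), (268, 115), (271, 83), (274, 84), (277, 83), (280, 72), (283, 143), (286, 142), (289, 155), (292, 164), (295, 164), (298, 162), (301, 172), (304, 255), (307, 252), (310, 249), (313, 248), (316, 249), (319, 248), (322, 250), (325, 248), (328, 249), (331, 247), (334, 249), (337, 249), (340, 251), (343, 250), (346, 251), (349, 250), (352, 214), (355, 148), (358, 150), (361, 100), (364, 124), (367, 128), (370, 125), (373, 235), (376, 240), (379, 125), (382, 130)]
stops [[279.4, 140.4], [280.5, 175.7], [361.4, 140.5], [360.3, 175.8]]
row [0.0005, 0.0002, 0.0084, -0.0003, 0.0003, -0.0001]
row [0.0075, 0.0006, 0.0097, -0.0003, 0.0003, -0.0001]
```

>>> apply_moves(moves=[[0.002,0,0.003,0,0,0,1],[0.002,0,0.006,0,0,0,1],[0.002,0,0.0085,0,0,0,1],[0.002,0,0.0085,0,0,0,1],[0.004,0,0.009,0,0,0,1],[0.006,0,0.0095,0,0,0,1],[0.0075,0,0.01,0,0,0,1],[0.0075,0,0.01,0,0,0,1],[0.0075,0,0.01,0,0,0,1]])

```text
time_s: 38.3
ee_pos: [551.3, 64.5, 131.8]
tcp_rot: [-3.141, 0.001, -3.093]
contact_force: [-1.2, -0.2, 6.3]
gripper_width: 30.2
grasp_force: 30.1
```

```bash
python3 - <<'E'
from h import *
w=footcheck(0,2.8)
C=np.array([554.9,-12.9]); r=R.from_euler("z",2.8,degrees=True).as_matrix()[:2,:2]
print("stops",w2p(w,[np.r_[C+r@[i,j],20] for j in(44,112) for i in(-30,0)]).round(1).tolist())
go([551.1,65,131.7],np.radians(182.8))
E
```

```text
[551.28291845  64.47571578 131.81933956] [-3.14053167e+00  1.47374224e-03 -3.09312346e+00] 30.199072159406434 30.061937626451254 [-1.18143314 -0.17982068  6.27353202]
-3 [[287.8, 164.2], [351.7, 164.3], [319.8, 162.0]]
0 [[287.4, 156.3], [352.0, 156.3], [319.8, 153.5]]
3 [[287.0, 148.3], [352.4, 148.4], [319.8, 145.0]]
305 [(136, 237), (138, 235), (140, 237), (142, 236), (144, 235), (146, 237), (148, 239), (150, 180), (152, 144), (154, 137), (156, 238), (158, 250), (160, 249), (162, 249), (164, 249), (166, 249), (168, 251), (170, 249), (172, 197), (174, 142)]
320 [(136, 238), (138, 236), (140, 238), (142, 236), (144, 237), (146, 238), (148, 241), (150, 183), (152, 145), (154, 136), (156, 236), (158, 250), (160, 249), (162, 249), (164, 249), (166, 249), (168, 250), (170, 246), (172, 141), (174, 194)]
335 [(136, 239), (138, 237), (140, 240), (142, 237), (144, 237), (146, 239), (148, 244), (150, 146), (152, 148), (154, 137), (156, 238), (158, 252), (160, 250), (162, 251), (164, 250), (166, 250), (168, 250), (170, 250), (172, 254), (174, 182)]
166 [(265, 148), (268, 78), (271, 146), (274, 131), (277, 85), (280, 100), (283, 147), (286, 146), (289, 156), (292, 166), (295, 165), (298, 164), (301, 172), (304, 250), (307, 249), (310, 250), (313, 249), (316, 250), (319, 248), (322, 251), (325, 249), (328, 250), (331, 248), (334, 250), (337, 250), (340, 251), (343, 251), (346, 252), (349, 251), (352, 218), (355, 152), (358, 153), (361, 89), (364, 88), (367, 246), (370, 229), (373, 125), (376, 244), (379, 250), (382, 131)]
stops [[278.3, 150.7], [279.5, 186.6], [362.5, 150.8], [361.3, 186.7]]
row [0.0002, 0.0005, 0.0001, -0.0003, 0.0005, -0.0002]
```

Foot seated at cols 288–353, centred between the stops (281, 360). Release and rise.

>>> apply_moves(moves=[[0,0,0,0,0,0,0.3],[0,0,0,0,0,0,0],[0,0,0,0,0,0,-0.2],[0,0,0,0,0,0,-0.2],[0,0,0,0,0,0,-0.2],[0,0,-0.03,0,0,0,-0.2],[0,0,-0.08,0,0,0,-0.2],[0,0,-0.13,0,0,0,-0.2],[0,0,-0.17,0,0,0,-0.2],[0,0,-0.17,0,0,0,-0.2]])

```text
time_s: 39.6
ee_pos: [552.7, 64.6, 305.5]
tcp_rot: [-3.14, 0.008, -3.093]
contact_force: [-0.2, -0.3, -0.4]
gripper_width: 52.2
grasp_force: 0.0
```

```bash
python3 - <<'E'
from h import *
w=cam("wrist"); f=w["frame"].mean(2); s=manip.state(); print(s["ee_pos"])
r=R.from_euler("z",2.8,degrees=True).as_matrix()[:2,:2]; C=np.array([554.9,-12.9])
for n,j in (("b3",78),("b1",-78)):
    t=C+r@[0,j]; e=w2p(w,[np.r_[t+r@np.array(q),22] for q in((-26,-26),(-26,26))]); p=w2p(w,[np.r_[t+r@[-45,0],8]])[0]
    print(n,"foot exp",e.round(1).tolist(),"plate edge",p.round(1))
    u=int(e[:,0].mean()); print(u,[(v,int(f[v,u])) for v in range(int(p[1])-4,int(p[1])+24)])
    v=int(e[0,1])+4; print(v,[(x,int(f[v,x])) for x in range(int(e[0,0])-14,int(e[1,0])+14,2)])
go([430,300,330])
E
```

```text
[551.55872967  64.57061188 302.74618593]
b3 foot exp [[300.5, 131.0], [340.7, 131.1]] plate edge [320.6 115.4]
320 [(111, 129), (112, 128), (113, 126), (114, 114), (115, 126), (116, 236), (117, 241), (118, 238), (119, 236), (120, 235), (121, 236), (122, 238), (123, 234), (124, 235), (125, 237), (126, 238), (127, 244), (128, 177), (129, 134), (130, 166), (131, 249), (132, 252), (133, 251), (134, 254), (135, 214), (136, 161), (137, 247), (138, 252)]
135 [(286, 129), (288, 117), (290, 157), (292, 132), (294, 80), (296, 147), (298, 146), (300, 141), (302, 169), (304, 168), (306, 166), (308, 174), (310, 253), (312, 252), (314, 254), (316, 255), (318, 231), (320, 214), (322, 238), (324, 255), (326, 253), (328, 252), (330, 251), (332, 251), (334, 251), (336, 251), (338, 252), (340, 228), (342, 143), (344, 147), (346, 93), (348, 186), (350, 249), (352, 244)]
b1 foot exp [[179.9, 130.9], [220.1, 131.0]] plate edge [202.2 115.3]
200 [(111, 125), (112, 127), (113, 127), (114, 116), (115, 107), (116, 239), (117, 243), (118, 240), (119, 241), (120, 238), (121, 238), (122, 237), (123, 235), (124, 238), (125, 238), (126, 239), (127, 241), (128, 241), (129, 181), (130, 142), (131, 138), (132, 139), (133, 234), (134, 251), (135, 249), (136, 248), (137, 247), (138, 247)]
134 [(165, 87), (167, 103), (169, 131), (171, 122), (173, 85), (175, 74), (177, 79), (179, 149), (181, 161), (183, 160), (185, 161), (187, 250), (189, 254), (191, 251), (193, 251), (195, 251), (197, 251), (199, 250), (201, 252), (203, 251), (205, 251), (207, 249), (209, 252), (211, 252), (213, 253), (215, 253), (217, 253), (219, 254), (221, 217), (223, 166), (225, 146), (227, 107), (229, 228), (231, 179), (233, 97)]
row [0.1099, 0.241, -0.028, 0.0, 0.0, 0.0]
```

>>> apply_moves(moves=[[0.11,0.24,-0.028,0,0,0,-0.2],[0.11,0.24,-0.028,0,0,0,-0.2],[0.11,0.24,-0.028,0,0,0,-0.2],[0.11,0.24,-0.028,0,0,0,-0.2],[0.11,0.24,-0.028,0,0,0,-0.2],[0.11,0.24,-0.028,0,0,0,-0.2],[0.11,0.24,-0.028,0,0,0,-0.2],[0.11,0.24,-0.028,0,0,0,-0.2]])

```text
time_s: 40.65
ee_pos: [429.9, 297.6, 328.1]
tcp_rot: [-3.14, -0.001, -3.096]
contact_force: [-0.0, -0.1, 0.2]
gripper_width: 52.4
grasp_force: 0.0
```

```bash
python3 - <<'E'
from h import *
t=cam("top"); s=cam("scene")
a=cv2.resize(t["frame"][90:290,110:510],(800,400),interpolation=cv2.INTER_CUBIC); 
b=cv2.resize(s["frame"][150:280,250:450],(308,200),interpolation=cv2.INTER_CUBIC); o=np.zeros((600,800,3),np.uint8); o[:400]=a; o[400:,:308]=b
cv2.imwrite("pics/fin.png",o[:,:,::-1])
# second-course front top edges, sub-pixel: brightness step per column
a4=np.radians(4.1); ex=np.array([np.cos(a4),np.sin(a4)]); ey=np.array([-np.sin(a4),np.cos(a4)]); C=np.array([672.8,-2.6])
for n,js in (("left",range(15,100,12)),("right",range(-99,-8,12))):
    o=[]
    for j in js:
        d=np.arange(-6,6.1,.25)
        ps=w2p(t,[np.r_[C+(25+k)*ex+j*ey,80] for k in d]).astype(np.float32)
        v=cv2.remap(t["frame"].astype(np.float32)[:,:,2],ps[:,0].reshape(1,-1),ps[:,1].reshape(1,-1),cv2.INTER_LINEAR).ravel(); o.append(round(float(d[np.argmax(np.abs(np.gradient(v)))]),1))
    print(n,"far edge offset mm",o)
E
```

```text
left far edge offset mm [-1.2, 0.2, 1.5, -0.8, -0.2, -2.5, 0.5, -1.8]
right far edge offset mm [1.8, 2.5, 0.8, 0.5, 0.8, 1.8, -0.5, -0.5]
```

View pics/fin.png

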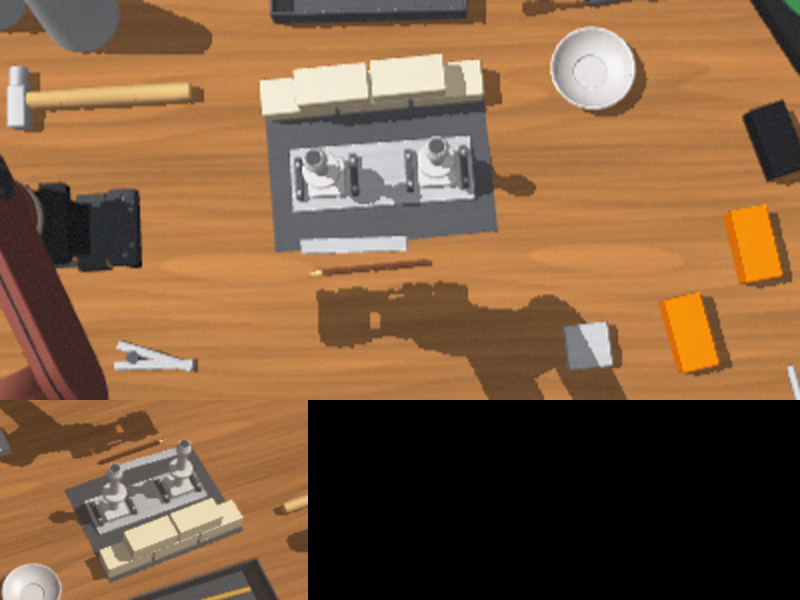

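The final view shows both bricks in running bond at (332,85) and (407,75), faces within about 1.5 mm. Both stems stand in the outer bays at (318,170) and (438,160), nothing else looks moved, and the arm is clear. Handing in.

```bash
python3 -c "
from cell import manip
print(manip.sign_off())"
```

```text
the job is handed in; nothing more can be done
None
```

The job is handed in: both loose firebricks lie in running bond on the first course, faces within about 1.5 mm of in line, and both stems were tipped up on the foot edge and stand upright in the two outer bays, within about 2 mm of centre; no verdict was returned.

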